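# Unload the dry-block heater

## Robot

A 7-joint arm with a two-finger parallel gripper is mounted at the origin on the work surface. World frame = base frame: x ahead of the robot, y to its left, z up, the work surface at z = 0. Lengths are in mm, angles in rad, forces in N, time in s.
With the tool pointing down it reaches from about 400 to 875 mm from the base axis. Payload 4.4 kg.
Tool frame: the origin (TCP) lies midway between the tips of the shut fingers; the grasp point (between the pads) lies 19 mm behind it; z points along the fingers, y is the line along which they close (so a half turn about z gives the same grasp; the last joint's range is limited). The gripper opens to 85 mm and grips with 20 to 120 N. Pads are 22 mm wide; open, the fingers measure 114 mm over their backs; the gripper's body (76 mm by 85 mm) begins 54 mm behind the grasp point. The pads swing forward as they close: fully open they stand 13 mm farther back than shut.
Start: joints at [1.171, 0.628, 0.038, 1.517, -0.027, 0.996, -0.02], TCP at [212.992, -614.127, 193.513] pointing down, gripper open.
Joint ranges: [-3.06, 3.06], [-0.37, 2.12], [-1.25, 1.32], [0.18, 2.47], [-1.1, 4.24], [0.23, 1.98], [-2.94, 2.94]. Speed limits (rad/s): [2.57, 2.57, 3.14, 3.14, 3.14, 3.14, 3.14].

## Interface

Orientations are given as [roll, pitch, yaw] about the fixed x, y, z axes, in that order (R = Rz(yaw) Ry(pitch) Rx(roll)).
In Python, from cell import ctrl gives the robot as it stands. The module is installed in compiled form; this text tells all that it offers.
- The arm moves only by the tool step_arm, never from a script. Its argument "commands" is one flat list of numbers, 7 for each row, row after row: the shift along the tool's x, y, z in cm, then the turn, a rotation vector about the tool's x, y, z in rad, then the opening, from 0 (shut) to 1 (fully open). A call has 1 to 10 rows; each row is the pose to reach, as a shift and turn from the pose commanded when the call began, along the tool's axes at that moment; what a row does not reach only later rows make up. A row lasts 1/10 s, in which the tool goes at most 50 mm and 8.59 degrees, less where a joint would pass 70% of its speed; a pose out of reach is approached as far as the arm can. A call with a gripper value outside its range is refused whole. The fingers move at their own pace and stop on an object; the grip force is fixed at half the most. Time passes only in rows, so rows that repeat a pose let the fingers close. It gives the time, the measured TCP pose, the force, the opening and the grip force at its end, in the units of the state.
- ctrl.read_state(): the state, without advancing time (a new reading comes with each control period).
- ctrl.get_image(name): name is "scene" or "top"; returns a dict with "image" (480x640x3 uint8, red, green, blue), "range_z" (480x640 float32, mm along the optical axis (not along the pixel's ray), 0 where there is no reading), "vfov" (degrees; the focal length in pixels is half the picture's height over the tangent of half this angle, whatever the lens; pixels are square), "cx", "cy" (the principal point, pixels), "D" ([k1, k2, p1, p2, k3] as OpenCV has them; the pictures are not rectified), "world_to_cam" (4x4, takes a point from world to camera coordinates). Camera axes: x right, y down, z forward; pixel columns grow to the right and rows downward; lengths in mm; the calibration is good to about 2 mm. A picture is of the moment at which its call begins.
- ctrl.finish_job(): hands the job in; it is judged then, once.
The state is a dict: "clock": time; "qpos": joint angles; "qd": joint speeds; "tau": joint torques, N m; "eef_pos": TCP position; "tool_rot": TCP orientation; "force": force on the tool from outside, world axes, zero at the start; "torque": the same for the moment, N m; "width": finger opening in mm; "gripper_force": force on a finger pad.
Only numpy, scipy, OpenCV 4.12 (cv2) and the standard library are available. Lean on these libraries where they do the work, as an engineer would, in place of code of your own. Each camera call takes 0.05 s, during which the arm holds its last target. There are 200 camera calls.

## Task

Switch the block heater off with its lever, then take the orange puller, screw it into each insert block in turn (slot, then a quarter turn clockwise), pull the block straight up out of its well and set it down on the white cooling slab, inside the outline of its own colour, so that the blocks build the painted pinwheel; unscrew the puller and leave the block standing flat. When every block is on the slab, hang the puller back upright in its grey rest, and do not disturb the bottle, the beaker and the tip box.

Things in the scene. Friction and masses are not known exactly. Their poses are not given: they have to be found in the camera images.
- heater: White dry-block heater fixed to the bench, 182 (x) by 242 (y) mm, origin under its centre. Its -x side, roughly towards the robot, is a blue panel with display and switch, top 50 mm above the bench; behind it is a deck 86 mm high with a row of four wells. Some wells may be empty.
- wells (a point): Middle of the row of four wells, at deck height (heater frame +37.5, 0, 86 mm). The wells lie in a row along the heater's y at -85.5, -28.5, +28.5, +85.5 mm; each is 83 (x) by 43 (y) mm and 46 mm deep, its floor 40 mm above the bench.
- switch (a joint): Toggle lever of the heater's switch, standing up from the blue panel on a 70 x 50 x 25 mm grey base; hinge along the heater's y, 72 mm above the bench. 0 rad: leaning 0.5 rad towards the heater's -x side (on); 1.0 rad: leaning 0.5 rad to its +x side (off). Turns with about 1 N at the tip, stays where left.
- switch_tip (a point): Centre of the red ball (26 mm diameter) at the free end of the switch lever, 50 mm from its hinge, about 116 mm above the bench at both ends of its travel.
- block_red: Aluminium insert block with red bands across both ends of its top, 80 (x) by 40 (y) by 45 (z) mm, 0.36 to 0.59 kg (heavy steel foot, 12 mm), origin at the centre of its underside. Starts in one of the wells, top 1 mm below the deck, long side along the heater's x. In the middle of its top a brass socket plate with a slot 30 mm long (block's x) and 13 mm wide. Absent from some runs.
- block_blue: Aluminium insert block with blue bands across both ends of its top, 80 (x) by 40 (y) by 45 (z) mm, 0.36 to 0.59 kg (heavy steel foot, 12 mm), origin at the centre of its underside. Starts in one of the wells, top 1 mm below the deck, long side along the heater's x. In the middle of its top a brass socket plate with a slot 30 mm long (block's x) and 13 mm wide. Absent from some runs.
- block_yellow: Aluminium insert block with yellow bands across both ends of its top, 80 (x) by 40 (y) by 45 (z) mm, 0.36 to 0.59 kg (heavy steel foot, 12 mm), origin at the centre of its underside. Starts in one of the wells, top 1 mm below the deck, long side along the heater's x. In the middle of its top a brass socket plate with a slot 30 mm long (block's x) and 13 mm wide. Absent from some runs.
- block_green: Aluminium insert block with green bands across both ends of its top, 80 (x) by 40 (y) by 45 (z) mm, 0.36 to 0.59 kg (heavy steel foot, 12 mm), origin at the centre of its underside. Starts in one of the wells, top 1 mm below the deck, long side along the heater's x. In the middle of its top a brass socket plate with a slot 30 mm long (block's x) and 13 mm wide. Absent from some runs.
- puller: Puller, 0.15 kg: orange square handle 22 x 22 mm (45 to 90 mm above the origin, faces along the puller's x and y), 14 mm stem, round steel collar 38 mm across (15 to 20 mm above the origin), below it a 9 mm core with two lugs. Origin: centre of the underside, z up along the rod. Starts upright in its rest, at any turn. A white line on the handle's top lies along the lugs.
- puller_lugs (a point): Middle of the puller's lugs (2.5 mm above its origin): a bar 24 mm long along the puller's x, 7 mm wide, 5 mm high. It drops through a block's slot when parallel to it, until the collar lies on the block (puller origin 30 mm above block origin).
- socket_red (a point): Centre of the slot at the top of the red block. Under the 6 mm plate is a steep right-hand thread of a quarter turn: lugs in and collar down, turn clockwise (from above) 90 degrees from the slot; a stop is about 10 degrees further. Then the block hangs on the lugs with 1 mm axial, 2 to 3 mm sideways and some degrees of turning play. Turning back 90 degrees frees it.
- socket_blue (a point): Centre of the slot at the top of the blue block. Under the 6 mm plate is a steep right-hand thread of a quarter turn: lugs in and collar down, turn clockwise (from above) 90 degrees from the slot; a stop is about 10 degrees further. Then the block hangs on the lugs with 1 mm axial, 2 to 3 mm sideways and some degrees of turning play. Turning back 90 degrees frees it.
- socket_yellow (a point): Centre of the slot at the top of the yellow block. Under the 6 mm plate is a steep right-hand thread of a quarter turn: lugs in and collar down, turn clockwise (from above) 90 degrees from the slot; a stop is about 10 degrees further. Then the block hangs on the lugs with 1 mm axial, 2 to 3 mm sideways and some degrees of turning play. Turning back 90 degrees frees it.
- socket_green (a point): Centre of the slot at the top of the green block. Under the 6 mm plate is a steep right-hand thread of a quarter turn: lugs in and collar down, turn clockwise (from above) 90 degrees from the slot; a stop is about 10 degrees further. Then the block hangs on the lugs with 1 mm axial, 2 to 3 mm sideways and some degrees of turning play. Turning back 90 degrees frees it.
- rest: Grey rest for the puller, fixed: 60 x 60 mm, 22 mm high, with a 30 mm square through hole; the puller's tip hangs in the hole and its collar lies on top (puller origin then 7 mm above rest origin). Origin under its centre.
- slab: White ceramic cooling slab fixed to the bench, 210 x 210 x 6 mm, origin under its centre. Painted on it is a pinwheel of four outlines, 80 x 40 mm each, in the blocks' colours, 7 mm apart.
- slot_red (a point): Centre of the red outline on the slab's top (slab frame -23, +44 mm); its long side lies along the slab's x axis. Site axes are the slab's.
- slot_blue (a point): Centre of the blue outline on the slab's top (slab frame +44, +23 mm); its long side lies along the slab's y axis. Site axes are the slab's.
- slot_yellow (a point): Centre of the yellow outline on the slab's top (slab frame +23, -44 mm); its long side lies along the slab's x axis. Site axes are the slab's.
- slot_green (a point): Centre of the green outline on the slab's top (slab frame -44, -23 mm); its long side lies along the slab's y axis. Site axes are the slab's.
- reagent: Bystander: amber bottle, 70 mm across, 150 mm tall, origin under its centre.
- beaker: Bystander: glass beaker, 70 mm across, 80 mm tall, origin under its centre.
- tipbox: Bystander: box of pipette tips with green lid, 85 x 120 x 56 mm, origin under its centre.
Mind the look-alikes: they are no part of the job. Leave any purple look-alike of the puller alone. Leave any purple look-alike of the block_yellow alone.

How it is judged (in metres and radians):
On the way, in this order (a step that is already met when the one before it is completed fails the run):
1. the heater is switched off (lever thrown fully over) (value of joint switch above 0.8 rad), for 0.2 s.
2. every block stands flat on the slab inside the outline of its colour (horizontal distance between block_red and slot_red below 0.009 m and angle between the x axis of each of block_red, block_yellow and the x axis of slab, either way round below 0.15 rad and z of block_red in the frame of slot_red between -0.004 and 0.004 m and angle between each of block_red, block_blue, block_yellow, block_green's own z axis and vertical below 0.06 rad and linear speed of each of block_red, block_blue, block_yellow, block_green below 0.02 m/s and horizontal distance between block_blue and slot_blue below 0.009 m and angle between the x axis of each of block_blue, block_green and the y axis of slab, either way round below 0.15 rad and z of block_blue in the frame of slot_blue between -0.004 and 0.004 m and horizontal distance between block_yellow and slot_yellow below 0.009 m and z of block_yellow in the frame of slot_yellow between -0.004 and 0.004 m and horizontal distance between block_green and slot_green below 0.009 m and z of block_green in the frame of slot_green between -0.004 and 0.004 m), for 0.2 s.
At the end, for the whole second after the job is handed in: The lever is at more than 0.8 rad (off); every block present stands flat at rest on the slab, its centre within 9 mm of the centre of its own colour's outline and its long side within 0.15 rad of the outline's; the puller hangs upright at rest in its rest, collar on top, within 8 mm of its centre (all of step 2 and value of joint switch above 0.8 rad and horizontal distance between puller and rest below 0.008 m and z of puller in the frame of rest below 0.012 m and angle between puller's own z axis and vertical below 0.08 rad and linear speed of puller below 0.02 m/s); the robot touches nothing.
It fails at once if the bottle is pushed more than 3 cm or tipped (distance of reagent from where it was at the start of the episode above 0.03 m or angle between reagent's own z axis and vertical above 0.4 rad).
It fails at once if the beaker is pushed more than 3 cm or tipped (distance of beaker from where it was at the start of the episode above 0.03 m or angle between beaker's own z axis and vertical above 0.4 rad).
It fails at once if the tip box is pushed more than 3 cm or tipped (distance of tipbox from where it was at the start of the episode above 0.03 m or angle between tipbox's own z axis and vertical above 0.4 rad).
Of block_red, block_blue, block_yellow, block_green only 2 to 4 are there at a start; the rules pass over those that are not, and their reading is None.
At some moment in a run one of block_red, block_blue, block_yellow, block_green may be knocked a few centimetres aside while the robot is not near it.
It also fails if it takes over 210 s, if anything falls off the work surface, if the arm or the gripper's body presses on something with over 40 N, if the wrist force passes 120 N, or if a joint passes its speed limit or range.

## Working session

There is one attempt and no reset: what is moved stays moved. The work goes in short steps, Python scripts to look and compute and a tool call to move; the robot and the scene stay as the last step left them, time stands still between calls to the robot, and variables do not carry over. Pictures are saved under pics/ and viewed, at most 15 in all, crops included, and the job is handed in when it is done.

Besides the shell and the picture viewer there is one more tool, called after "Emit:" as name(argument=value, ...) on one line, values as JSON. step_arm: Moves the arm, as the interface text tells. Its arguments: {"type":"object","properties":{"commands":{"type":"array"}},"required":["commands"]}

```bash
mkdir -p pics
cat > h.py <<'E'
import numpy as np, cv2
from cell import ctrl
from scipy.spatial.transform import Rotation as R
def grab(n):
    d=ctrl.get_image(n); np.save(f'/tmp/{n}.npy',d,allow_pickle=True); return d
def load(n): return np.load(f'/tmp/{n}.npy',allow_pickle=True).item()
def K(d):
    f=240/np.tan(np.radians(d['vfov'])/2); return np.array([[f,0,d['cx']],[0,f,d['cy']],[0,0,1.]])
def ray(d,uv):
    p=cv2.undistortPoints(np.array(uv,float).reshape(-1,1,2),K(d),np.array(d['D'],float)).reshape(-1,2)
    return np.c_[p,np.ones(len(p))]
def onz(d,uv,z):
    T=np.linalg.inv(d['world_to_cam']); r=ray(d,uv)@T[:3,:3].T; o=T[:3,3]
    return o+r*((z-o[2])/r[:,2])[:,None]
def cloud(d):
    v,u=np.mgrid[:480,:640]; r=ray(d,np.c_[u.ravel(),v.ravel()])
    T=np.linalg.inv(d['world_to_cam']); P=(r*d['range_z'].reshape(-1,1))@T[:3,:3].T+T[:3,3]
    P[d['range_z'].ravel()==0]=np.nan
    return P.reshape(480,640,3)
def proj(d,P):
    T=d['world_to_cam']; r=cv2.Rodrigues(T[:3,:3])[0]
    return cv2.projectPoints(np.array(P,float).reshape(-1,1,3),r,T[:3,3],K(d),np.array(d['D'],float))[0].reshape(-1,2)
def save(d,name,crop=None,s=1):
    im=d['image'][...,::-1]
    if crop: im=im[crop[1]:crop[3],crop[0]:crop[2]]
    cv2.imwrite(f'pics/{name}.png',cv2.resize(im,None,fx=s,fy=s,interpolation=cv2.INTER_CUBIC))
E
python3 - <<'E'
from h import *
for n in('scene','top'):
    d=grab(n); save(d,n+'0'); print(n,np.linalg.inv(d['world_to_cam']).round(2).tolist(),d['vfov'],d['D'])
print(ctrl.read_state())
E
```

```text
scene [[0.71, 0.62, -0.32, 1020.37], [0.7, -0.62, 0.35, -412.29], [0.01, -0.47, -0.88, 1219.52], [0.0, 0.0, 0.0, 1.0]] 50.06127054986056 [0.00579391 0.         0.         0.         0.        ]
top [[-0.02, -0.99, 0.1, 448.22], [-1.0, 0.02, 0.01, 29.99], [-0.01, -0.1, -0.99, 1353.44], [0.0, 0.0, 0.0, 1.0]] 51.37125305560174 [-0.01672302  0.          0.          0.          0.        ]
{'clock': 0.1, 'qpos': array([ 1.17119407,  0.62928211,  0.03843588,  1.51828828, -0.02699967,
        0.99631877, -0.02000085]), 'qd': array([-1.65613556e-03, -2.20397906e-03,  8.84404410e-04, -2.98043609e-03,
       -1.39423611e-03,  1.91976849e-03, -2.79348626e-05]), 'tau': array([ 2.56764150e-03, -5.64533257e+01,  1.23009559e+00, -1.93973672e+01,
        1.12099337e-02,  5.40371562e-03, -4.43485010e-05]), 'eef_pos': array([ 212.78436524, -613.49816503,  192.6560177 ]), 'tool_rot': array([-3.13981388e+00,  1.52962790e-05,  3.33808318e-01]), 'force': array([ 0.05070385, -0.26789881, -0.60674563]), 'torque': array([ 0.05723186, -0.01675407, -0.02526715]), 'gripper_force': 0.0, 'width': 85.35653135797538}
```

View pics/top0.png

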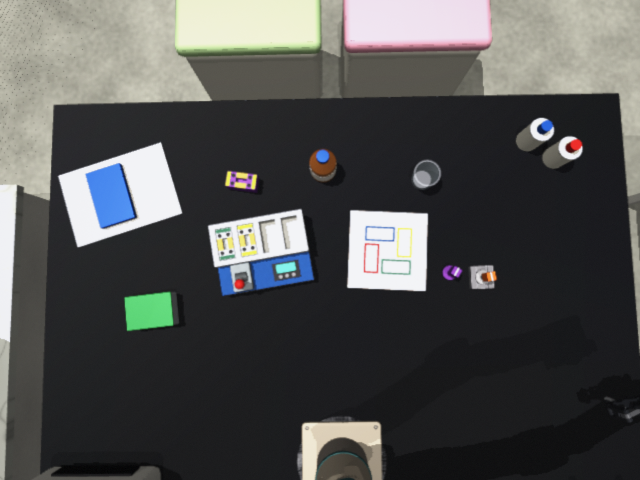

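View pics/scene0.png

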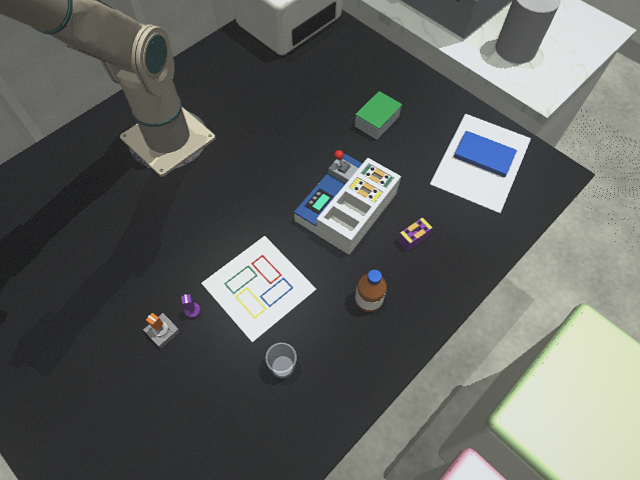

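```bash
cat > m.py <<'E'
from h import *
def rect(P): 
    c,s,a=cv2.minAreaRect(P[:,:2].astype(np.float32)); return np.round(c,1),np.round(s,1),round(a,2)
for n in('top','scene'):
    d=load(n); im=d['image'].astype(int); C=cloud(d); hsv=cv2.cvtColor(d['image'],cv2.COLOR_RGB2HSV)
    z=C[...,2]; tab=(C[...,0]>250)&(C[...,0]<900)
    def comp(m,name,zz=None,mn=8):
        k,l,st,ce=cv2.connectedComponentsWithStats(m.astype(np.uint8))
        for i in range(1,k):
            if st[i,4]<mn: continue
            v,u=np.nonzero(l==i); P=onz(d,np.c_[u,v],zz) if zz is not None else C[v,u]
            print(n,name,'px',ce[i].round(0),st[i,4],'zmed',np.nanmedian(C[v,u][:,2]).round(1),*rect(P[~np.isnan(P[:,0])]),'mean',P.mean(0).round(1))
    white=(hsv[...,1]<50)&(hsv[...,2]>150)
    reg=(abs(C[...,1])<420)&tab
    comp((white)&(abs(z-6)<6)&(C[...,1]<60)&(C[...,1]>-300)&tab,'slab',6,300)
    comp((abs(z-86)<6)&(C[...,1]<420)&(C[...,1]>30)&(C[...,0]<700)&tab,'deck',86,300)
    red=((hsv[...,0]<8)|(hsv[...,0]>172))&(hsv[...,1]>150)&(hsv[...,2]>90)
    comp(red&(z>80)&reg,'ball',None,10)
    org=(hsv[...,0]<16)&(hsv[...,1]>140)&(hsv[...,2]>90)&(C[...,1]<-300)&tab
    comp(org,'puller',97)
    comp((abs(z-22)<4)&(C[...,1]<-300)&tab,'rest',22,30)
    for nm,lo,hi in(('yellow',20,35),('green',55,90)):
        comp((hsv[...,0]>=lo)&(hsv[...,0]<=hi)&(hsv[...,1]>90)&(hsv[...,2]>60)&(abs(z-86)<8)&tab&(C[...,1]>30),nm,85,5)
E
python3 m.py
python3 - <<'E'
from h import *
d=load('top'); im=d['image'][...,::-1]
a=cv2.resize(im[195:305,195:325],None,fx=5,fy=5,interpolation=cv2.INTER_CUBIC)
cv2.imwrite('pics/hc.png',a)
e=load('scene'); b=cv2.resize(e['image'][300:355,135:215,::-1],None,fx=5,fy=5,interpolation=cv2.INTER_CUBIC)
c=cv2.resize(im[250:305,430:510],None,fx=5,fy=5,interpolation=cv2.INTER_CUBIC)
cv2.imwrite('pics/pc.png',np.vstack([b,c]))
E
```

```text
top slab px [388. 252.] 4470 zmed 6.5 [ 552.  -136.3] [211.  210.9] 86.58 mean [ 546.8 -137.9    6. ]
top deck px [251. 239.] 2683 zmed 85.8 [582.  202.8] [107.7 242.4] 9.13 mean [579.  221.4  86. ]
top ball px [239. 284.] 72 zmed 127.4 [466.5 246.9] [23.3 24.3] 1.4 mean [465.7 244.4 126.8]
top puller px [575. 144.] 107 zmed 130.5 [ 810.2 -616.6] [25.2 33.8] 43.15 mean [ 809.2 -617.    97. ]
top puller px [494. 276.] 29 zmed 97.5 [ 476.2 -391.3] [22.9  7.3] 11.31 mean [ 475.9 -391.2   97. ]
top puller px [486. 277.] 59 zmed 93.1 [ 473.4 -370.3] [20.5 19. ] 11.35 mean [ 473.4 -371.    97. ]
top rest px [549. 161.] 30 zmed 22.0 [ 786.  -583.1] [49.7 16.2] 37.41 mean [ 786.2 -581.6   22. ]
top rest px [480. 277.] 305 zmed 22.3 [ 474.3 -380.8] [62.6 58.3] 89.03 mean [ 473.9 -377.5   22. ]
top yellow px [244. 226.] 43 zmed 84.6 [613.2 239. ] [ 7.6 37.2] 10.39 mean [613.2 238.   85. ]
top yellow px [242. 240.] 55 zmed 85.2 [576.9 244.7] [26.3 13.9] 9.38 mean [577.  244.5  85. ]
top yellow px [252. 238.] 45 zmed 84.5 [581.3 218.3] [25.8 11.2] 13.85 mean [581.4 218.7  85. ]
top yellow px [22
[... 1337 characters left out ...]
ean [566.2 301.3  85. ]
scene yellow px [374. 179.] 41 zmed 85.0 [570.  275.3] [27.1 12.6] 9.2 mean [570.1 275.3  85. ]
scene yellow px [354. 183.] 40 zmed 85.2 [542.6 227.6] [ 8.3 38. ] 8.81 mean [542.6 227.4  85. ]
scene yellow px [368. 186.] 50 zmed 84.2 [575.2 244.6] [25.9 16.9] 13.21 mean [574.7 244.4  85. ]
scene yellow px [362. 193.] 42 zmed 84.9 [579.3 219.2] [26.5 12.7] 8.31 mean [578.9 219.2  85. ]
scene yellow px [376. 196.] 38 zmed 85.7 [611.4 238.1] [ 8.5 37.5] 8.7 mean [611.3 238.2  85. ]
scene green px [366. 169.] 17 zmed 86.5 [533.7 283.6] [ 4.1 31.8] 4.15 mean [533.9 284.1  85. ]
scene green px [388. 181.] 19 zmed 86.1 [602.1 295.3] [ 4.4 33.2] 10.39 mean [601.8 295.8  85. ]
```

View pics/hc.png

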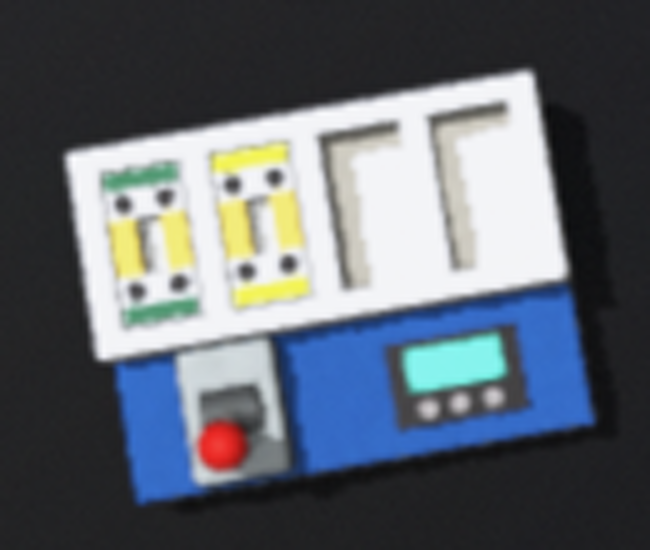

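View pics/pc.png

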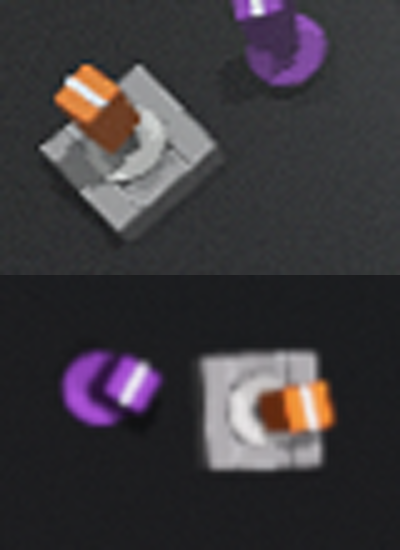

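Top view: the green block sits at px (226,243) and the yellow block at (247,240), both in wells. The lever ball is at (239,284). The orange puller is in the grey rest at (485,277).

Look-alikes: the purple puller at (452,272) against the orange one at (485,277), and the purple/yellow block at (241,181), outside the heater, against the yellow one at (247,240). The crops confirm the orange puller is in the rest, with its line roughly along world x, and that the yellow-banded block in well 2 is the real one.

Lever first.

```bash
cat > go.py <<'E'
import sys
from h import *
# go.py x y z yawdeg [base x y z yaw roll...] : shift (cm) and rotvec in tool axes from measured pose
s=ctrl.read_state(); p=s['eef_pos']; A=R.from_euler('xyz',s['tool_rot'])
print('now',s['clock'],p.round(1),np.degrees(s['tool_rot']).round(2),'q',s['qpos'].round(2),'F',s['force'].round(1),'w',round(s['width'],1))
for a in sys.argv[1:]:
    x,y,z,yw=map(float,a.split(','))
    B=R.from_euler('xyz',[np.pi,0,np.radians(yw)]); d=np.array([x,y,z])-p
    rv=(A.inv()*B).as_rotvec()
    print(a,'->',(A.inv().apply(d)/10).round(2),rv.round(3),'rows',np.linalg.norm(d)/50,np.degrees(np.linalg.norm(rv))/8.59)
E
python3 go.py 480,-250,200,99
```

```text
now 0.1 [ 212.8 -613.5  192.7] [-179.9     0.     19.13] q [ 1.17  0.63  0.04  1.52 -0.03  1.   -0.02] F [ 0.1 -0.3 -0.6] w 85.4
480,-250,200,99 -> [ 37.16 -25.59  -0.69] [-1.000e-03 -1.000e-03 -1.394e+00] rows 9.024168560387581 9.298515379074363
```

Emit:
step_arm(commands=[37.2,-25.6,-0.7,0,0,-1.394,0,37.2,-25.6,-0.7,0,0,-1.394,0,37.2,-25.6,-0.7,0,0,-1.394,0,37.2,-25.6,-0.7,0,0,-1.394,0,37.2,-25.6,-0.7,0,0,-1.394,0,37.2,-25.6,-0.7,0,0,-1.394,0,37.2,-25.6,-0.7,0,0,-1.394,0,37.2,-25.6,-0.7,0,0,-1.394,0,37.2,-25.6,-0.7,0,0,-1.394,0,37.2,-25.6,-0.7,0,0,-1.394,0])

```text
clock: 1.1
eef_pos: [485.6, -242.2, 201.0]
tool_rot: [3.137, -0.004, 1.743]
force: [-0.4, -0.4, 0.7]
width: -0.1
gripper_force: 0.0
```

```bash
python3 go.py 412,236,180,99 412,236,105,99
```

```text
now 1.1 [ 485.6 -242.2  201. ] [179.72  -0.21  99.89] q [ 0.67  0.49 -0.38  1.8   0.22  0.89  0.37] F [-0.4 -0.4  0.7] w -0.1
412,236,180,99 -> [48.36  0.95  2.28] [ 0.005 -0.004  0.016] rows 9.685009318344449 0.11181148581465072
412,236,105,99 -> [48.33  0.92  9.78] [ 0.005 -0.004  0.016] rows 9.864436534409721 0.11181148581465072
```

Emit:
step_arm(commands=[49.0,0.9,2,0,0,0,0,49.0,0.9,2,0,0,0,0,49.0,0.9,2,0,0,0,0,49.0,0.9,2,0,0,0,0,49.0,0.9,2,0,0,0,0,49.0,0.9,2,0,0,0,0,49.0,0.9,2,0,0,0,0,49.0,0.9,2,0,0,0,0,49.0,0.9,2,0,0,0,0,49.0,0.9,2,0,0,0,0])

```text
clock: 2.1
eef_pos: [411.9, 237.9, 180.4]
tool_rot: [-3.142, -0.001, 1.73]
force: [-0.5, -0.1, -0.1]
width: -0.3
gripper_force: 0.0
```

Emit:
step_arm(commands=[0,0,4,0,0,0,0,0,0,7.5,0,0,0,0,0,0,7.5,0,0,0,0,0,0,7.5,0,0,0,0])

```text
clock: 2.5
eef_pos: [412.6, 234.8, 105.6]
tool_rot: [-3.14, 0.0, 1.728]
force: [0.8, -0.7, 0.4]
width: 0.1
gripper_force: 0.0
```

```bash
python3 go.py 440,240,105,99 486,247,105,99
```

```text
now 2.5 [412.6 234.8 105.6] [-1.7992e+02  3.0000e-02  9.9000e+01] q [-0.32  0.54 -0.37  2.07  0.34  0.58 -0.77] F [ 0.8 -0.7  0.4] w 0.1
440,240,105,99 -> [0.08 2.79 0.05] [-0.001  0.     0.   ] rows 0.5585599120702418 0.00953980053804795
486,247,105,99 -> [0.05 7.44 0.05] [-0.001  0.     0.   ] rows 1.488867342688065 0.00953980053804795
```

Emit:
step_arm(commands=[0,1.5,0,0,0,0,0,0,2.5,0,0,0,0,0,0,3.5,0,0,0,0,0,0,4.5,0,0,0,0,0,0,5.5,0,0,0,0,0,0,6.2,0,0,0,0,0,0,6.6,0,0,0,0,0,0,7.0,0,0,0,0,0,0,7.0,0,0,0,0,0])

```text
clock: 3.4
eef_pos: [482.3, 246.0, 105.4]
tool_rot: [3.142, -0.0, 1.728]
force: [-0.3, -1.0, 1.0]
width: 0.0
gripper_force: 0.0
```

Emit:
step_arm(commands=[0,0.2,0,0,0,0,0,0,0.4,0,0,0,0,0,0,0.6,0,0,0,0,0,0,0.8,0,0,0,0,0])

```text
clock: 3.8
eef_pos: [490.0, 247.2, 105.6]
tool_rot: [-3.142, 0.0, 1.728]
force: [0.1, 0.1, 0.5]
width: 0.0
gripper_force: 0.0
```

Emit:
step_arm(commands=[0,0.2,0,0,0,0,0,0,0.4,0,0,0,0,0,0,0.5,0,0,0,0,0])

```text
clock: 4.1
eef_pos: [495.1, 248.0, 105.5]
tool_rot: [3.141, -0.0, 1.728]
force: [-0.0, 0.2, -0.1]
width: 0.3
gripper_force: 0.0
```

Emit:
step_arm(commands=[0,-3,0,0,0,0,0,0,-3,-4,0,0,0,1,0,-3,-8,0,0,0,1,0,-3,-9.5,0,0,0,1,0,-3,-9.5,0,0,0,1])

```text
clock: 4.6
eef_pos: [466.8, 244.4, 203.0]
tool_rot: [3.136, -0.002, 1.728]
force: [0.2, 0.1, -0.2]
width: 58.0
gripper_force: 0.0
```

```bash
python3 - <<'E'
from h import *
for n in ('top','scene'):
    d=grab(n); C=cloud(d); hsv=cv2.cvtColor(d['image'],cv2.COLOR_RGB2HSV)
    red=((hsv[...,0]<8)|(hsv[...,0]>172))&(hsv[...,1]>150)&(hsv[...,2]>60)&(C[...,2]>80)&(C[...,1]>100)&(C[...,1]<400)&(C[...,0]<700)
    print(n,red.sum(),C[red].mean(0).round(1))
E
python3 go.py 480,-250,200,99
```

```text
top 63 [465.  234.5 175.9]
scene 61 [466.8 242.5 126.5]
now 4.7 [465.  242.9 200.2] [-1.7999e+02  2.0000e-02  9.8980e+01] q [-0.23  0.47 -0.44  1.85  0.25  0.88 -0.63] F [-0.1  0.9 -1.3] w 72.5
480,-250,200,99 -> [-4.892e+01 -6.220e+00  4.000e-02] [-0.  0. -0.] rows 9.862286822563522 0.0036916567745864924
```

Run:
```python
from h import *
save(load('scene'),'s1',(240,80,440,230),4)
d=load('scene'); print(proj(d,[[466,243,200],[466,243,116]]))
```

```text
[[339.66742027 135.65493959]
 [338.18793676 156.2348224 ]]
```

View pics/s1.png

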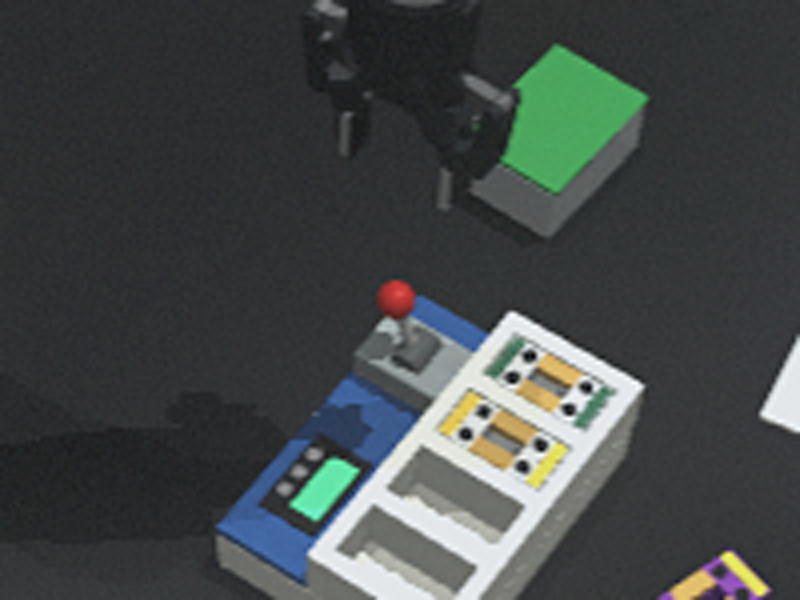

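The red ball, crop px (397,300), is still on the -x side, so the push missed or slid under it. I'll retry lower and look while in contact.

Emit:
step_arm(commands=[0,-5.5,0,0,0,0,0,0,-5.5,0,0,0,0,0,0,-5.5,4,0,0,0,0,0,-5.5,8,0,0,0,0,0,-5.5,10.3,0,0,0,0,0,-5.5,10.3,0,0,0,0])

```text
clock: 5.3
eef_pos: [407.7, 232.6, 93.9]
tool_rot: [-3.133, 0.003, 1.729]
force: [-0.6, -0.3, -0.6]
width: -0.1
gripper_force: 0.0
```

Emit:
step_arm(commands=[0,1.5,0,0,0,0,0,0,2.5,0,0,0,0,0,0,3.5,0,0,0,0,0,0,4.5,0,0,0,0,0,0,5.5,0,0,0,0,0,0,5.5,0,0,0,0,0])

```text
clock: 5.9
eef_pos: [467.1, 243.5, 97.8]
tool_rot: [3.14, -0.001, 1.726]
force: [-0.7, -0.4, -0.3]
width: -0.0
gripper_force: 0.0
```

```bash
python3 - <<'E'
from h import *
d=grab('scene');save(d,'s2',(270,80,430,200),5)
E
python3 go.py
```

```text
now 5.95 [465.8 243.2  97.6] [ 1.7998e+02 -1.0000e-02  9.8950e+01] q [-0.28  0.61 -0.37  1.95  0.36  0.64 -0.73] F [-1.2 -0.3 -0.5] w 0.0
```

View pics/s2.png

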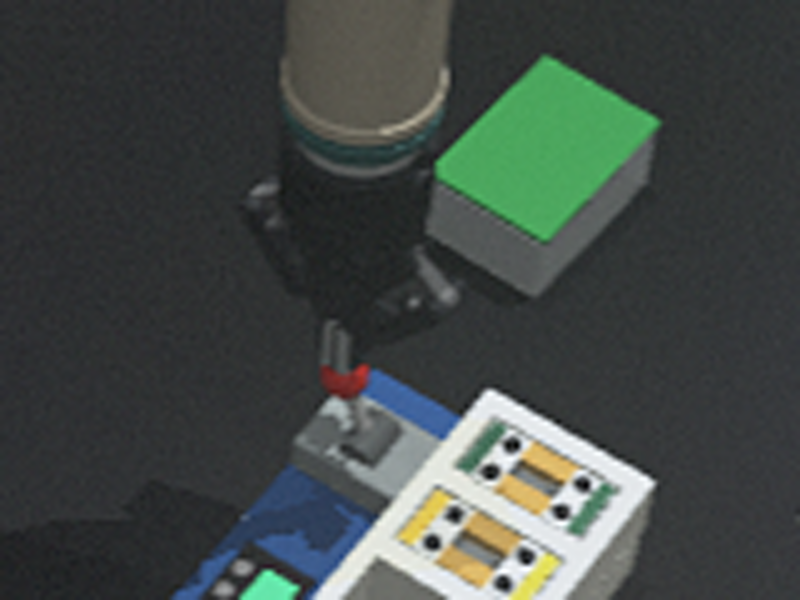

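Run:
```python
from h import *
d=load('scene'); C=cloud(d)
for v in range(136,164,2): print(v,[C[v,u].round(0).astype(int).tolist() for u in (335,337,339,341,343)])
t=grab('top');save(t,'t2',(190,220,290,340),5)
```

```text
136 [[463, 229, 208], [464, 236, 203], [479, 226, 224], [484, 227, 227], [485, 233, 224]]
138 [[465, 227, 203], [474, 224, 213], [477, 228, 214], [483, 228, 218], [486, 233, 217]]
140 [[466, 226, 197], [473, 226, 203], [478, 227, 207], [485, 227, 213], [480, 240, 197]]
142 [[463, 230, 184], [468, 232, 186], [473, 234, 190], [483, 230, 200], [481, 240, 191]]
144 [[461, 232, 172], [470, 231, 181], [474, 233, 183], [480, 234, 187], [484, 237, 188]]
146 [[460, 234, 162], [469, 232, 171], [476, 231, 178], [479, 236, 176], [488, 233, 186]]
148 [[464, 230, 161], [470, 231, 166], [472, 237, 162], [481, 235, 171], [478, 246, 159]]
150 [[463, 232, 150], [471, 231, 157], [473, 237, 154], [479, 237, 159], [477, 247, 149]]
152 [[465, 230, 145], [470, 232, 148], [472, 238, 145], [478, 239, 148], [408, 333, 1]]
154 [[459, 238, 124], [471, 231, 141], [468, 243, 128], [473, 246, 129], [434, 302, 44]]
156 [[463, 233, 124], [470, 234, 129], [472, 239, 126], [473, 246, 121], [442, 293, 49]]
158 [[461, 236, 110], [472, 232, 124], [472, 240, 117], [474, 245, 114], [446, 288, 49]]
160 [[448, 251, 76], [453, 254, 77], [470, 243, 103], [475, 246, 105], [464, 268, 75]]
162 [[457, 242, 83], [457, 251, 75], [473, 240, 101], [477, 243, 101], [472, 258, 82]]
```

View pics/t2.png

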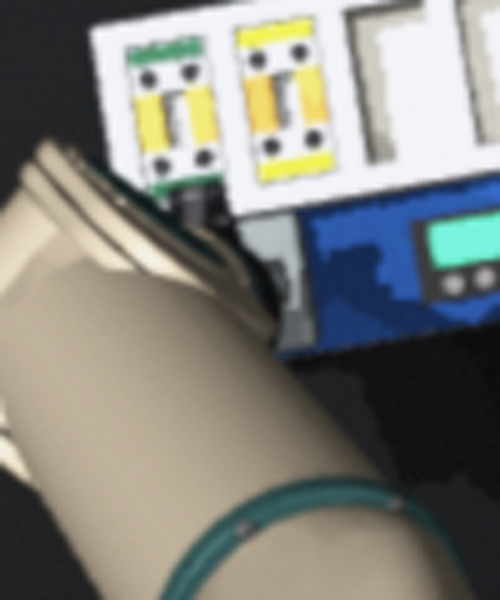

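Emit:
step_arm(commands=[0,-3,-4,0,0,0,0,0,-3,-8,0,0,0,0,-5,-1,-8,0,0,0,0,-10,1,-8,0,0,0,0,-15,1,-8,0,0,0,0,-20,1,-6,0,0,0,0,-23,1,-4,0,0,0,0,-23,1,-2,0,0,0,0,-23,1,-2,0,0,0,0,-23,1,-2,0,0,0,0])

```text
clock: 7.0
eef_pos: [510.6, 18.9, 117.8]
tool_rot: [-3.141, -0.001, 1.729]
force: [0.1, -0.0, 1.0]
width: 0.2
gripper_force: 0.0
```

```bash
python3 go.py
python3 - <<'E'
from h import *
p=ctrl.read_state()['eef_pos']
d=grab('scene'); C=cloud(d); u0=proj(d,[p]).round(1)[0]; print(u0,d['image'].shape)
m=(np.hypot(C[...,0]-p[0],C[...,1]-p[1])<60)&(C[...,2]>60)
v,u=np.nonzero(m)
for vv in sorted(set(v))[-14:]:
    uu=u[v==vv]; print(vv,uu.min(),uu.max(),C[vv,uu].mean(0).round(0),d['image'][vv,uu].mean(0).round(0))
x,y=int(u0[0]),int(u0[1]); save(d,'s3',(x-40,y-40,x+40,y+20),6)
E
```

```text
now 7.0 [510.6  18.9 117.8] [-1.7997e+02 -5.0000e-02  9.9090e+01] q [ 0.18  0.56 -0.39  1.97  0.33  0.67 -0.27] F [ 0.1 -0.   1. ] w 0.2
[289.4 216.7] (480, 640, 3)
198 279 310 [535.  17. 231.] [57. 59. 60.]
199 280 310 [536.  17. 228.] [57. 59. 61.]
200 280 309 [536.  16. 226.] [58. 60. 62.]
201 281 308 [538.  14. 224.] [52. 54. 57.]
202 282 307 [539.  13. 222.] [49. 50. 52.]
203 282 305 [538.  11. 219.] [43. 45. 46.]
204 282 305 [538.  11. 216.] [44. 46. 48.]
205 282 304 [536.  11. 209.] [46. 47. 48.]
206 282 301 [530.  11. 199.] [49. 51. 52.]
207 283 297 [525.  11. 189.] [52. 55. 56.]
208 283 292 [516.  10. 174.] [60. 62. 63.]
209 283 291 [514.   9. 168.] [65. 67. 67.]
210 284 290 [515.   9. 166.] [60. 62. 62.]
211 286 288 [514.  10. 159.] [81. 84. 83.]
```

View pics/s3.png

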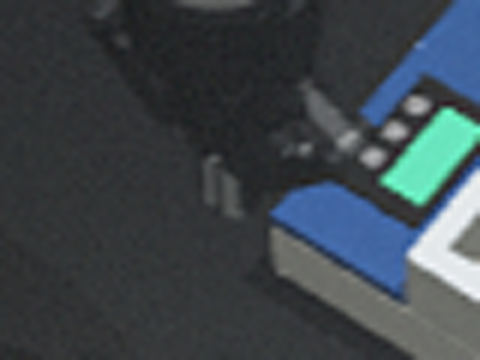

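The fingertips show at px (288,212), but the reported TCP projects to (289,217), so the tips look about 30 mm higher than reported. I'll check with a gentle touch on bare bench.

Emit:
step_arm(commands=[0,0,4,0,0,0,0,0,0,8,0,0,0,0,0,0,10.5,0,0,0,0,0,0,11,0,0,0,0,0,0,11,0,0,0,0])

```text
clock: 7.55
eef_pos: [511.4, 19.0, 8.0]
tool_rot: [3.141, -0.0, 1.73]
force: [-0.2, -0.2, -0.1]
width: 0.2
gripper_force: 0.0
```

Emit:
step_arm(commands=[0,0,0.3,0,0,0,0,0,0,0.6,0,0,0,0,0,0,0.6,0,0,0,0])

```text
clock: 7.85
eef_pos: [511.7, 17.7, 2.3]
tool_rot: [3.14, 0.0, 1.728]
force: [0.2, -0.4, -0.3]
width: -0.1
gripper_force: 0.0
```

Emit:
step_arm(commands=[0,0,0.3,0,0,0,0,0,0,0.4,0,0,0,0,0,0,0.4,0,0,0,0])

```text
clock: 8.15
eef_pos: [511.0, 17.6, -2.5]
tool_rot: [-3.141, 0.0, 1.728]
force: [-0.0, 0.1, 0.2]
width: 0.2
gripper_force: 0.0
```

Emit:
step_arm(commands=[0,0,0.5,0,0,0,0,0,0,1.0,0,0,0,0,0,0,1.2,0,0,0,0,0,0,1.4,0,0,0,0,0,0,1.4,0,0,0,0])

```text
clock: 8.65
eef_pos: [510.8, 17.7, -16.8]
tool_rot: [-3.141, 0.0, 1.728]
force: [0.0, 0.4, 0.3]
width: 0.0
gripper_force: 0.0
```

Emit:
step_arm(commands=[0,0,0.2,0,0,0,0,0,0,0.4,0,0,0,0,0,0,0.4,0,0,0,0])

```text
clock: 8.95
eef_pos: [510.9, 17.7, -20.7]
tool_rot: [-3.141, -0.0, 1.728]
force: [0.1, 0.3, 0.6]
width: 0.1
gripper_force: 0.0
```

Emit:
step_arm(commands=[0,0,0.2,0,0,0,0,0,0,0.4,0,0,0,0,0,0,0.4,0,0,0,0])

```text
clock: 9.25
eef_pos: [510.9, 17.6, -24.7]
tool_rot: [-3.141, 0.0, 1.728]
force: [-0.3, -0.2, 0.5]
width: -0.2
gripper_force: 0.0
```

Emit:
step_arm(commands=[0,0,0.2,0,0,0,0,0,0,0.4,0,0,0,0,0,0,0.4,0,0,0,0])

```text
clock: 9.55
eef_pos: [510.9, 17.7, -28.7]
tool_rot: [-3.141, -0.0, 1.728]
force: [-0.4, -0.4, 0.9]
width: 0.1
gripper_force: 0.0
```

Emit:
step_arm(commands=[0,0,0.2,0,0,0,0,0,0,0.4,0,0,0,0,0,0,0.4,0,0,0,0])

```text
clock: 9.85
eef_pos: [510.8, 17.7, -32.8]
tool_rot: [-3.141, -0.0, 1.728]
force: [0.1, -1.0, -0.4]
width: 0.0
gripper_force: 0.0
```

Emit:
step_arm(commands=[0,0,0.2,0,0,0,0,0,0,0.4,0,0,0,0,0,0,0.4,0,0,0,0])

```text
clock: 10.15
eef_pos: [510.9, 17.7, -36.8]
tool_rot: [-3.141, -0.0, 1.728]
force: [-0.5, 0.2, -0.6]
width: -0.2
gripper_force: 0.0
```

```bash
python3 go.py
python3 - <<'E'
from h import *
p=ctrl.read_state()['eef_pos']
d=grab('scene'); C=cloud(d); u0=proj(d,[p*[1,1,0]]).round(1)[0]; print(u0)
x,y=int(u0[0]),int(u0[1]); save(d,'s4',(x-40,y-40,x+40,y+20),8)
E
```

```text
now 10.15 [510.9  17.7 -36.8] [-179.98   -0.     99.  ] q [ 0.05  0.82 -0.2   2.05  0.49  0.32 -0.41] F [-0.5  0.2 -0.6] w -0.2
[290.9 239.6]
```

View pics/s4.png

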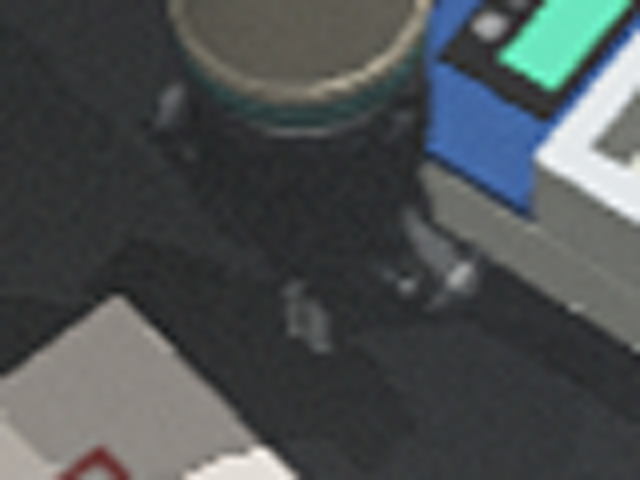

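Emit:
step_arm(commands=[0,0,0.1,0,0,0,0,0,0,0.2,0,0,0,0,0,0,0.2,0,0,0,0])

```text
clock: 10.5
eef_pos: [511.2, 17.7, -37.7]
tool_rot: [3.141, 0.0, 1.728]
force: [-2.0, -0.3, 9.3]
width: 0.1
gripper_force: 4.2
```

Emit:
step_arm(commands=[0,0,0.1,0,0,0,0,0,0,0.2,0,0,0,0,0,0,0.2,0,0,0,0])

```text
clock: 10.8
eef_pos: [511.2, 17.6, -37.9]
tool_rot: [3.14, 0.001, 1.728]
force: [-4.8, -0.4, 28.4]
width: 0.2
gripper_force: 14.6
```

Emit:
step_arm(commands=[0,0,0.1,0,0,0,0,0,0,0.2,0,0,0,0,0,0,0.2,0,0,0,0])

```text
clock: 11.1
eef_pos: [511.4, 17.6, -38.0]
tool_rot: [3.139, 0.002, 1.728]
force: [-9.8, -0.1, 50.0]
width: -0.2
gripper_force: 25.1
```

The bench contact came at a reported z of -37.5, so true tip height is reported + 37.5 mm. That explains the missed lever. I'll back off and redo the lever with the correction.

Emit:
step_arm(commands=[0,0,-4,0,0,0,0,0,0,-9,0,0,0,0,0,0,-14,0,0,0,0,0,0,-19,0,0,0,0,0,0,-19,0,0,0,0])

```text
clock: 11.6
eef_pos: [515.7, 18.5, 153.8]
tool_rot: [3.129, 0.001, 1.727]
force: [1.0, -0.3, -0.4]
width: 0.3
gripper_force: 0.0
```

```bash
sed -i "s/p=s\['eef_pos'\];/p=s['eef_pos']+[0,0,37.5];/" go.py; python3 go.py 415,235,185,99
```

```text
now 11.6 [515.7  18.5 191.3] [1.7928e+02 7.0000e-02 9.8970e+01] q [ 0.21  0.52 -0.44  1.94  0.32  0.74 -0.25] F [ 1.  -0.3 -0.4] w 0.3
415,235,185,99 -> [22.96 -6.58  0.52] [ 0.013  0.001 -0.001] rows 4.777971827550009 0.08448351487963697
```

Emit:
step_arm(commands=[22.9,-6.3,0,0,0,0,0,22.9,-6.3,0,0,0,0,0,22.9,-6.3,0,0,0,0,0,22.9,-6.3,0,0,0,0,0,22.9,-6.3,0,0,0,0,0,22.9,-6.3,0,0,0,0,0,22.9,-6.3,4,0,0,0,0,22.9,-6.3,7.8,0,0,0,0,22.9,-6.3,7.8,0,0,0,0,22.9,-6.3,7.8,0,0,0,0])

```text
clock: 12.6
eef_pos: [412.7, 233.4, 69.4]
tool_rot: [-3.14, 0.001, 1.728]
force: [-0.4, 0.5, 1.2]
width: 0.1
gripper_force: 0.0
```

Emit:
step_arm(commands=[0,1.5,0,0,0,0,0,0,3,0,0,0,0,0,0,4,0,0,0,0,0,0,5,0,0,0,0,0,0,6,0,0,0,0,0,0,6.5,0,0,0,0,0,0,6.8,0,0,0,0,0,0,7.0,0,0,0,0,0,0,7.0,0,0,0,0,0])

```text
clock: 13.5
eef_pos: [482.2, 245.0, 69.4]
tool_rot: [-3.142, -0.0, 1.728]
force: [0.7, -0.5, 0.6]
width: -0.1
gripper_force: 0.1
```

Push on in 2 mm steps to the stop.

Emit:
step_arm(commands=[0,0.2,0,0,0,0,0,0,0.4,0,0,0,0,0,0,0.6,0,0,0,0,0,0,0.8,0,0,0,0,0,0,0.8,0,0,0,0,0])

```text
clock: 14.0
eef_pos: [483.4, 244.8, 68.9]
tool_rot: [-3.13, 0.003, 1.73]
force: [-13.6, -1.5, 10.2]
width: 0.0
gripper_force: 7.8
```

Emit:
step_arm(commands=[0,0.2,0,0,0,0,0,0,0.4,0,0,0,0,0,0,0.4,0,0,0,0,0])

```text
clock: 14.3
eef_pos: [483.5, 244.7, 68.8]
tool_rot: [-3.124, 0.005, 1.731]
force: [-21.1, -3.0, 17.5]
width: -0.3
gripper_force: 12.1
```

```bash
cat > ball.py <<'E'
from h import *
d=grab('scene'); C=cloud(d); hsv=cv2.cvtColor(d['image'],cv2.COLOR_RGB2HSV)
red=((hsv[...,0]<8)|(hsv[...,0]>172))&(hsv[...,1]>150)&(hsv[...,2]>60)&(C[...,2]>80)&(C[...,1]>100)&(C[...,1]<400)&(C[...,0]<700)
print(red.sum(),C[red].mean(0).round(1))
E
python3 ball.py; python3 go.py
```

```text
54 [510.2 248.7 123.2]
now 14.35 [483.6 244.7 106.3] [-179.01    0.3    99.17] q [-0.27  0.68 -0.38  1.91  0.39  0.64 -0.74] F [-22.2  -2.9  16. ] w -0.1
```

Emit:
step_arm(commands=[0,-4,0,0,0,0,0,0,-4,-5,0,0,0,0,0,-4,-9,0,0,0,1,-5,-3,-9,0,0,0,1,-10,-2,-9,0,0,0,1,-15,-2,-9,0,0,0,1,-20,-2,-9,0,0,0,1,-25,-2,-9,0,0,0,1,-30,-2,-9,0,0,0,1,-30,-2,-9,0,0,0,1])

```text
clock: 15.35
eef_pos: [521.9, -62.1, 159.2]
tool_rot: [-3.142, 0.005, 1.715]
force: [-0.6, 0.9, -0.5]
width: 85.3
gripper_force: 0.0
```

```bash
python3 ball.py; python3 go.py 474,-382,190,101.3
```

```text
60 [509.3 249.2 123.7]
now 15.4 [521.7 -57.8 196.8] [1.7998e+02 1.2000e-01 9.8510e+01] q [ 0.36  0.53 -0.45  1.9   0.32  0.79 -0.11] F [-0.6 -0.6 -0.4] w 85.7
474,-382,190,101.3 -> [-31.36  -9.52   0.74] [ 0.     0.002 -0.049] rows 6.5555967524936385 0.32503017287814656
```

Lever is off, with the ball at x = 509. Now over the puller, then a settled check of position and puller yaw.

Emit:
step_arm(commands=[-31.4,-9.5,0.7,0,0,-0.049,1,-31.4,-9.5,0.7,0,0,-0.049,1,-31.4,-9.5,0.7,0,0,-0.049,1,-31.4,-9.5,0.7,0,0,-0.049,1,-31.4,-9.5,0.7,0,0,-0.049,1,-31.4,-9.5,0.7,0,0,-0.049,1,-31.4,-9.5,0.7,0,0,-0.049,1,-31.4,-9.5,0.7,0,0,-0.049,1,-31.4,-9.5,0.7,0,0,-0.049,1])

```text
clock: 16.3
eef_pos: [477.3, -376.3, 152.4]
tool_rot: [3.14, -0.001, 1.777]
force: [-0.2, 1.6, 0.2]
width: 84.8
gripper_force: 0.0
```

```bash
python3 go.py 474,-382,130,101.3
python3 - <<'E'
from h import *
# puller handle top: fit from initial images re-taken (scene sees it)
d=grab('scene'); save(d,'s5',(110,240,210,350),5)
p=ctrl.read_state()['eef_pos']+[0,0,37.5]
print(proj(d,[[474.3,-382,97],[474.3,-382,22],p,p+[0,0,-80]]).round(1))
E
```

```text
now 16.3 [ 477.3 -376.3  189.9] [ 1.7994e+02 -5.0000e-02  1.0184e+02] q [ 0.91  0.65 -0.46  1.68  0.35  0.9   0.51] F [-0.2  1.6  0.2] w 84.8
474,-382,130,101.3 -> [-0.49 -0.45  5.99] [ 0.001 -0.001  0.009] rows 1.204791419103983 0.06366798783040827
[[152.2 318.2]
 [160.8 328.8]
 [143.9 302.1]
 [154.  315.2]]
```

View pics/s5.png

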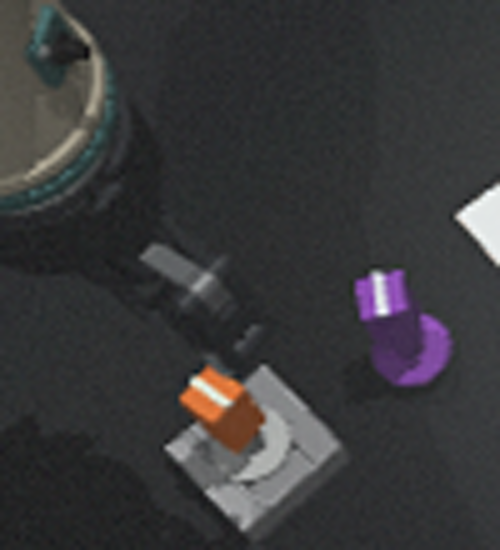

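Emit:
step_arm(commands=[0,0,3,0,0,0.02,1,0,0,6,0,0,0.02,1,0,0,6,0,0,0.02,1,0,0,6,0,0,0.02,1])

```text
clock: 16.75
eef_pos: [477.6, -375.6, 93.0]
tool_rot: [3.141, -0.001, 1.76]
force: [0.1, -0.8, 0.9]
width: 85.7
gripper_force: 0.0
```

```bash
python3 go.py 474.3,-382,55,100
python3 - <<'E'
from h import *
d=load('scene'); q=onz(d,[[148.6,315],[156.4,321]],97)[:,:2]; e=q[1]-q[0]; print(np.degrees(np.arctan2(e[1],e[0])))
E
```

```text
now 16.75 [ 477.6 -375.6  130.5] [ 1.7997e+02 -5.0000e-02  1.0083e+02] q [ 0.88  0.72 -0.42  1.73  0.39  0.78  0.46] F [ 0.1 -0.8  0.9] w 85.7
474.3,-382,55,100 -> [-0.57 -0.44  7.55] [ 0.    -0.001  0.015] rows 1.5166890876990484 0.09734096974216394
8.772462052278646
```

Emit:
step_arm(commands=[-0.6,-0.4,0,0,0,0.015,1,-0.6,-0.4,3,0,0,0.015,1,-0.6,-0.4,6,0,0,0.015,1,-0.6,-0.4,7.5,0,0,0.015,1,-0.6,-0.4,7.5,0,0,0.015,1])

```text
clock: 17.25
eef_pos: [472.8, -384.0, 16.6]
tool_rot: [-3.14, -0.001, 1.741]
force: [0.2, 0.6, -0.1]
width: 85.0
gripper_force: 0.0
```

Emit:
step_arm(commands=[0,0,0,0,0,0,0,0,0,0,0,0,0,0,0,0,0,0,0,0,0,0,0,0,0,0,0,0,0,0,0,0,0,0,0,0,0,0,0,0,0,0])

```text
clock: 17.85
eef_pos: [474.2, -384.5, 18.2]
tool_rot: [3.141, 0.001, 1.742]
force: [0.4, -0.3, 3.5]
width: 21.0
gripper_force: 63.1
```

```bash
python3 go.py 474.3,-382,155,100
```

```text
now 17.85 [ 474.2 -384.5   55.7] [1.7994e+02 5.0000e-02 9.9800e+01] q [ 0.86  0.82 -0.36  1.76  0.45  0.64  0.41] F [ 0.4 -0.3  3.5] w 21.0
474.3,-382,155,100 -> [ 0.24  0.06 -9.93] [ 0.001  0.001 -0.004] rows 1.9872286051994703 0.025095884398171533
```

Emit:
step_arm(commands=[0,0,-2,0,0,0,0,0,0,-6,0,0,0,0,0,0,-10,0,0,0,0,0,0,-14,0,0,0,0,0,0,-14,0,0,0,0,0,0,-14,0,0,0,0])

```text
clock: 18.45
eef_pos: [473.4, -384.4, 158.0]
tool_rot: [3.141, 0.001, 1.742]
force: [-0.0, -0.2, -1.8]
width: 20.8
gripper_force: 62.5
```

```bash
python3 go.py 540,-80,200,99.1;  python3 - <<'E'
from h import *
d=grab('scene'); p=ctrl.read_state()['eef_pos']+[0,2.5,37.5-48.7]
q=proj(d,[p,p+[0,0,90],p+[0,0,17]]).round(1); print(q)
x,y=q.mean(0).astype(int); save(d,'s6',(x-40,y-40,x+40,y+40),6)
E
```

```text
now 18.45 [ 473.4 -384.4  195.5] [1.7999e+02 5.0000e-02 9.9780e+01] q [ 0.92  0.64 -0.46  1.67  0.34  0.91  0.5 ] F [-0.  -0.2 -1.8] w 20.8
540,-80,200,99.1 -> [28.87 11.73 -0.47] [0.    0.001 0.012] rows 6.233118188014889 0.0799121320169634
[[145.9 309.9]
 [133.4 294.2]
 [143.7 307.1]]
```

View pics/s6.png

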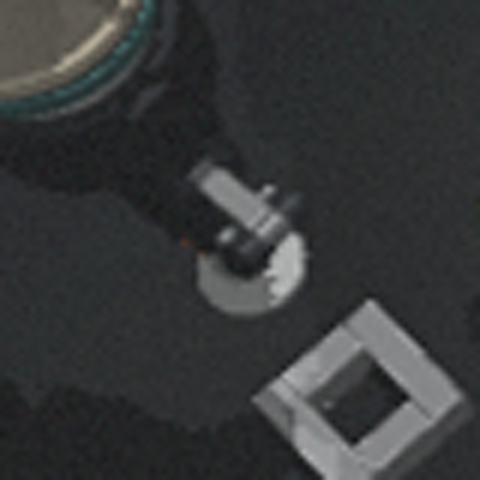

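Emit:
step_arm(commands=[28.8,11.7,0,0,0,0.012,0,28.8,11.7,0,0,0,0.012,0,28.8,11.7,0,0,0,0.012,0,28.8,11.7,0,0,0,0.012,0,28.8,11.7,0,0,0,0.012,0,28.8,11.7,0,0,0,0.012,0,28.8,11.7,0,0,0,0.012,0,28.8,11.7,0,0,0,0.012,0])

```text
clock: 19.3
eef_pos: [539.1, -77.3, 156.0]
tool_rot: [-3.139, -0.002, 1.735]
force: [0.2, -1.1, -1.8]
width: 21.6
gripper_force: 62.5
```

```bash
python3 go.py 578.4,229.8,195,99.1
```

```text
now 19.3 [539.1 -77.3 193.5] [-1.7985e+02 -1.2000e-01  9.9430e+01] q [ 0.39  0.56 -0.45  1.84  0.32  0.82 -0.06] F [ 0.2 -1.1 -1.8] w 21.6
578.4,229.8,195,99.1 -> [29.65  8.91 -0.11] [-0.003 -0.002  0.006] rows 6.19246965626054 0.04469800558456937
```

Emit:
step_arm(commands=[29.7,8.9,0,0,0,0,0,29.7,8.9,0,0,0,0,0,29.7,8.9,0,0,0,0,0,29.7,8.9,0,0,0,0,0,29.7,8.9,0,0,0,0,0,29.7,8.9,0,0,0,0,0,29.7,8.9,0,0,0,0,0,29.7,8.9,0,0,0,0,0,29.7,8.9,0,0,0,0,0,29.7,8.9,0,0,0,0,0])

```text
clock: 20.3
eef_pos: [581.2, 222.6, 156.8]
tool_rot: [-3.14, 0.003, 1.725]
force: [0.6, 0.1, -1.4]
width: 21.1
gripper_force: 62.4
```

```bash
python3 go.py 578.4,229.8,119,99.1;  python3 - <<'E'
from h import *
d=grab('scene'); s=ctrl.read_state(); p=s['eef_pos']+[0,0,37.5-48.7]; c,sn=np.cos(s['tool_rot'][2]),np.sin(s['tool_rot'][2]); p=p+2.5*np.array([c,sn,0])
q=proj(d,[p+[0,0,17],[578,232.3,85]]).round(1); print(q)
x,y=q.mean(0).astype(int); print(x,y); save(d,'s7',(x-40,y-40,x+40,y+40),7)
E
```

```text
now 20.3 [581.2 222.6 194.3] [-1.7992e+02  1.6000e-01  9.8860e+01] q [-0.16  0.66 -0.43  1.63  0.32  0.93 -0.54] F [ 0.6  0.1 -1.4] w 21.1
578.4,229.8,119,99.1 -> [ 0.77 -0.16  7.53] [-0.001  0.003 -0.004] rows 1.514099417955006 0.03501818897857704
[[367.4 174.5]
 [365.5 189.7]]
366 182
```

View pics/s7.png

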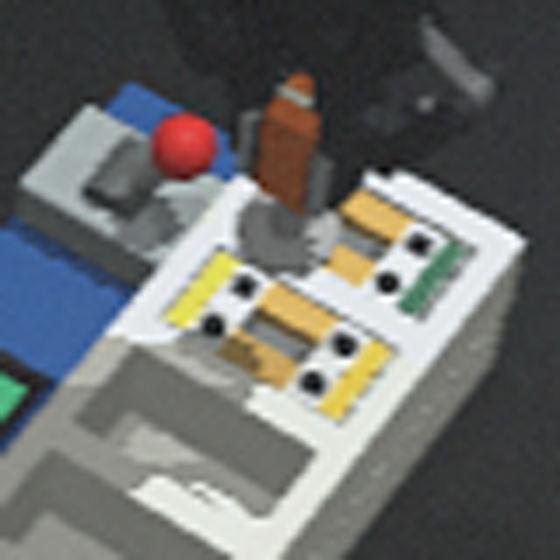

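Emit:
step_arm(commands=[0,0,0,0,0,0,0,0,0,0,0,0,0,0])

```text
clock: 20.55
eef_pos: [581.0, 225.6, 157.6]
tool_rot: [3.141, 0.0, 1.728]
force: [0.1, 0.6, -2.5]
width: 21.2
gripper_force: 62.4
```

```bash
python3 go.py 578.4,229.8,147,99.1
```

```text
now 20.55 [581.  225.6 195.1] [1.7999e+02 2.0000e-02 9.9020e+01] q [-0.16  0.66 -0.43  1.63  0.32  0.93 -0.55] F [ 0.1  0.6 -2.5] w 21.2
578.4,229.8,147,99.1 -> [ 0.46 -0.19  4.81] [ 0.     0.    -0.001] rows 0.9679200863534831 0.009670410239056765
```

Emit:
step_arm(commands=[0.5,-0.2,2,0,0,0,0,0.5,-0.2,4,0,0,0,0,0.5,-0.2,5.5,0,0,0,0,0.5,-0.2,5.5,0,0,0,0,0.5,-0.2,5.5,0,0,0,0])

```text
clock: 21.05
eef_pos: [578.2, 231.4, 102.7]
tool_rot: [3.142, -0.0, 1.73]
force: [-0.3, 0.4, -1.0]
width: 21.4
gripper_force: 62.5
```

Emit:
step_arm(commands=[0,0,0.3,0,0,0,0,0,0,0.6,0,0,0,0,0,0,0.9,0,0,0,0,0,0,1.1,0,0,0,0,0,0,1.1,0,0,0,0])

```text
clock: 21.55
eef_pos: [577.8, 231.3, 91.2]
tool_rot: [-3.141, 0.0, 1.73]
force: [-0.7, -0.0, -1.2]
width: 21.6
gripper_force: 62.5
```

Emit:
step_arm(commands=[0,0,0.3,0,0,0,0,0,0,0.6,0,0,0,0,0,0,0.8,0,0,0,0,0,0,0.8,0,0,0,0])

```text
clock: 21.95
eef_pos: [577.7, 231.3, 83.1]
tool_rot: [-3.141, 0.0, 1.73]
force: [0.4, -0.8, -1.2]
width: 21.5
gripper_force: 62.5
```

Emit:
step_arm(commands=[0,0,0.1,0,0,0,0,0,0,0.2,0,0,0,0,0,0,0.2,0,0,0,0])

```text
clock: 22.25
eef_pos: [577.9, 231.4, 81.4]
tool_rot: [-3.141, 0.0, 1.73]
force: [0.3, -0.9, -1.0]
width: 21.1
gripper_force: 62.5
```

Emit:
step_arm(commands=[0,0,0.1,0,0,0,0,0,0,0.2,0,0,0,0,0,0,0.2,0,0,0,0])

```text
clock: 22.55
eef_pos: [578.2, 231.5, 81.1]
tool_rot: [3.141, 0.0, 1.73]
force: [-1.9, -1.7, 8.7]
width: 21.6
gripper_force: 63.6
```

Emit:
step_arm(commands=[0,0,0.1,0,0,0,0,0,0,0.1,0,0,0,0])

```text
clock: 22.75
eef_pos: [578.2, 231.5, 81.1]
tool_rot: [3.14, 0.001, 1.73]
force: [-3.4, -2.3, 14.7]
width: 21.6
gripper_force: 64.6
```

Emit:
step_arm(commands=[0,0,-0.2,0,0,0.14,0,0,0,-0.2,0,0,0.28,0,0,0,-0.2,0,0,0.42,0,0,0,-0.2,0,0,0.56,0,0,0,-0.2,0,0,0.7,0,0,0,-0.2,0,0,0.84,0])

```text
clock: 23.35
eef_pos: [577.7, 231.4, 81.2]
tool_rot: [-3.141, 0.0, 0.884]
force: [-2.2, -0.5, 1.7]
width: 21.4
gripper_force: 63.2
```

Emit:
step_arm(commands=[0,0,0,0,0,0.13,0,0,0,0,0,0,0.26,0,0,0,0,0,0,0.39,0,0,0,0,0,0,0.52,0,0,0,0,0,0,0.65,0,0,0,0,0,0,0.76,0,0,0,0,0,0,0.76,0])

```text
clock: 24.05
eef_pos: [577.9, 232.3, 81.2]
tool_rot: [-3.141, -0.001, 0.13]
force: [-1.3, 0.7, 3.8]
width: 21.6
gripper_force: 63.0
```

```bash
python3 go.py; python3 -c "
from h import *; print(ctrl.read_state()['torque'])"
```

```text
now 24.05 [577.9 232.3 118.7] [-1.7997e+02 -4.0000e-02  7.4600e+00] q [-0.46  0.72  0.06  1.7  -0.06  0.72 -1.82] F [-1.3  0.7  3.8] w 21.6
[0.20913608 0.35748292 0.01098331]
```

Emit:
step_arm(commands=[0,0,-0.5,0,0,0,0,0,0,-1,0,0,0,0,0,0,-1.5,0,0,0,0,0,0,-2,0,0,0,0,0,0,-2.5,0,0,0,0])

```text
clock: 24.55
eef_pos: [577.7, 231.5, 105.6]
tool_rot: [-3.141, 0.001, 0.13]
force: [-1.2, 1.1, -7.2]
width: 21.2
gripper_force: 61.6
```

Emit:
step_arm(commands=[0,0,-1,0,0,0,0,0,0,-2,0,0,0,0,0,0,-3,0,0,0,0,0,0,-4,0,0,0,0,0,0,-5,0,0,0,0,0,0,-5.5,0,0,0,0,0,0,-5.5,0,0,0,0])

```text
clock: 25.25
eef_pos: [578.7, 231.5, 161.7]
tool_rot: [-3.141, -0.002, 0.13]
force: [0.2, -0.3, -6.5]
width: 21.4
gripper_force: 61.7
```

```bash
python3 go.py
```

```text
now 25.25 [578.7 231.5 199.2] [-1.7998e+02 -1.1000e-01  7.4300e+00] q [-0.47  0.62  0.07  1.63 -0.05  0.88 -1.82] F [ 0.2 -0.3 -6.5] w 21.4
```

Emit:
step_arm(commands=[-0.3,2,0,0,0,0,0,-0.9,6,0,0,0,0.03,0,-1.5,10,0,0,0,0.06,0,-2.2,14.5,0,0,0,0.09,0,-2.9,19,0,0,0,0.12,0,-3.5,23.5,0,0,0,0.15,0,-4.2,28,0,0,0,0.18,0,-4.9,32.5,0,0,0,0.2,0,-5.5,36.5,0,0,0,0.208,0,-5.9,39.5,0,0,0,0.208,0])

```text
clock: 26.25
eef_pos: [569.0, -172.6, 160.1]
tool_rot: [3.139, 0.001, -0.082]
force: [0.2, -0.6, -6.8]
width: 21.4
gripper_force: 61.7
```

Emit:
step_arm(commands=[0,1.3,0,0,0,0,0,0,1.3,0,0,0,0,0,0,1.3,0,0,0,0,0,0,1.3,0,0,0,0,0])

```text
clock: 26.65
eef_pos: [569.8, -178.0, 160.2]
tool_rot: [-3.14, 0.001, -0.075]
force: [-0.1, 0.0, -6.6]
width: 21.5
gripper_force: 61.7
```

```bash
python3 go.py 571.3,-181.5,125,-4.5
cat > blk.py <<'E'
import sys
from h import *
# colour bands of a block at height z (top): print band centres, block centre and yaw, per camera
name,z,x0,y0=sys.argv[1],*map(float,sys.argv[2:5])
lo,hi,st,vv={'yellow':(22,34,120,90),'green':(50,90,70,30)}[name]
for n in sys.argv[5:] or ['scene','top']:
    d=grab(n); C=cloud(d); hsv=cv2.cvtColor(d['image'],cv2.COLOR_RGB2HSV)
    m=(hsv[...,0]>=lo)&(hsv[...,0]<=hi)&(hsv[...,1]>st)&(hsv[...,2]>vv)&(np.hypot(C[...,0]-x0,C[...,1]-y0)<75)&(abs(C[...,2]-z)<12)
    k,l,s,ce=cv2.connectedComponentsWithStats(m.astype(np.uint8))
    for i in range(1,k):
        if s[i,4]<6: continue
        v,u=np.nonzero(l==i); P=onz(d,np.c_[u,v],z); r=cv2.minAreaRect(P[:,:2].astype(np.float32))
        print(n,s[i,4],ce[i].round(1),'zmed',np.nanmedian(C[v,u][:,2]).round(1),np.round(r[0],1),np.round(r[1],1),round(r[2],1))
E
python3 blk.py yellow 165 571 -181 scene
```

```text
now 26.65 [ 569.8 -178.   197.7] [-1.7989e+02  3.0000e-02 -4.3100e+00] q [ 0.19  0.59  0.11  1.71 -0.08  0.85 -1.31] F [-0.1  0.  -6.6] w 21.5
571.3,-181.5,125,-4.5 -> [0.18 0.35 7.27] [-0.002  0.001  0.003] rows 1.4565002647415213 0.026438033994250387
scene 49 [253.3 285.4] zmed 165.5 [ 604.2 -179.6] [34.9  8.2] 85.3
```

Emit:
step_arm(commands=[0.3,0.5,2,0,0,0,0,0.3,0.5,4,0,0,0,0,0.3,0.5,6,0,0,0,0,0.3,0.5,8,0,0,0,0,0.3,0.5,9.5,0,0,0,0,0.3,0.5,10,0,0,0,0,0.3,0.5,10,0,0,0,0,0.3,0.5,10,0,0,0,0])

```text
clock: 27.5
eef_pos: [573.1, -185.7, 61.3]
tool_rot: [3.141, -0.001, -0.077]
force: [-0.2, -0.5, -6.6]
width: 21.5
gripper_force: 61.7
```

```bash
python3 go.py; python3 blk.py yellow 64 571 -181
python3 - <<'E'
from h import *
d=load('scene'); x,y=proj(d,[[571,-181,60]])[0].astype(int); save(d,'s8',(x-50,y-40,x+50,y+40),6)
E
```

```text
now 27.5 [ 573.1 -185.7   98.8] [ 1.7999e+02 -8.0000e-02 -4.4300e+00] q [ 0.21  0.73  0.09  1.77 -0.1   0.64 -1.29] F [-0.2 -0.5 -6.6] w 21.5
scene 46 [255.6 304.5] zmed 66.5 [ 605.3 -186.5] [36.1  8.2] 84.7
top 14 [404.5 226.3] zmed 66.4 [ 607.6 -175.5] [7.8 7.9] 88.1
top 43 [408.5 253. ] zmed 63.3 [ 537.1 -183.6] [33.7  7.8] 89.0
```

View pics/s8.png

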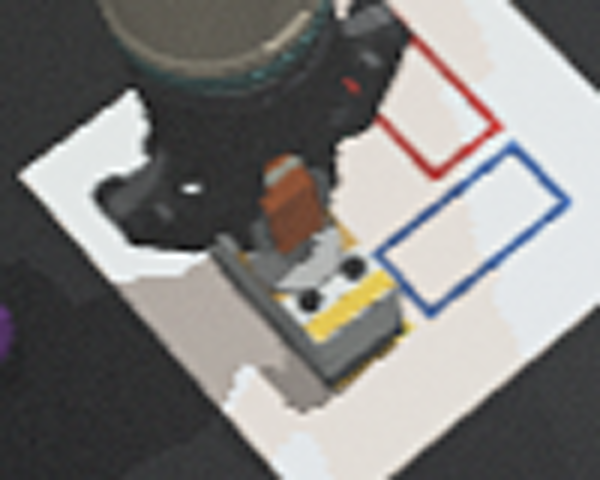

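Emit:
step_arm(commands=[0,-0.3,0.3,0,0,0,0,0,-0.3,0.6,0,0,0,0,0,-0.3,0.9,0,0,0,0,0,-0.3,1.2,0,0,0,0,0,-0.3,1.2,0,0,0,0])

```text
clock: 28.1
eef_pos: [572.6, -183.4, 48.5]
tool_rot: [3.141, -0.0, -0.078]
force: [0.2, -0.1, -3.0]
width: 21.3
gripper_force: 62.2
```

Emit:
step_arm(commands=[0,0,0.1,0,0,0,0,0,0,0.2,0,0,0,0,0,0,0.3,0,0,0,0,0,0,0.3,0,0,0,0])

```text
clock: 28.5
eef_pos: [572.8, -183.4, 47.1]
tool_rot: [3.141, -0.001, -0.079]
force: [-2.8, 0.6, 7.3]
width: 21.1
gripper_force: 63.5
```

Emit:
step_arm(commands=[0,0,-0.15,0,0,-0.14,0,0,0,-0.15,0,0,-0.28,0,0,0,-0.15,0,0,-0.42,0,0,0,-0.15,0,0,-0.56,0,0,0,-0.15,0,0,-0.7,0,0,0,-0.15,0,0,-0.84,0,0,0,-0.15,0,0,-0.84,0])

```text
clock: 29.2
eef_pos: [572.9, -183.5, 47.4]
tool_rot: [3.141, -0.001, 0.762]
force: [0.5, 0.1, -1.3]
width: 21.4
gripper_force: 62.4
```

Emit:
step_arm(commands=[0,0,0,0,0,-0.13,0,0,0,0,0,0,-0.26,0,0,0,0,0,0,-0.39,0,0,0,0,0,0,-0.52,0,0,0,0,0,0,-0.65,0,0,0,0,0,0,-0.75,0,0,0,0,0,0,-0.75,0])

```text
clock: 29.9
eef_pos: [572.7, -183.8, 47.2]
tool_rot: [3.141, 0.0, 1.508]
force: [-0.6, -1.0, -0.7]
width: 21.2
gripper_force: 62.4
```

```bash
python3 go.py; python3 blk.py yellow 51 571 -181
```

```text
now 29.9 [ 572.7 -183.8   84.7] [1.7996e+02 2.0000e-02 8.6420e+01] q [ 0.48  0.77 -0.35  1.77  0.39  0.67 -0.15] F [-0.6 -1.  -0.7] w 21.2
scene 11 [235.9 288.7] zmed 51.6 [ 535.9 -191.2] [7.  7.5] 89.6
scene 34 [257.2 306. ] zmed 51.8 [ 606.6 -184. ] [28.9  8.1] 83.3
top 10 [403.1 226.8] zmed 52.1 [ 608.  -173.7] [10.5  5.3] 89.0
top 24 [404.1 253.4] zmed 52.4 [ 538.2 -174. ] [15.7  7.9] 89.0
```

Emit:
step_arm(commands=[0,0,-0.2,0,0,0,0,0,0,-0.4,0,0,0,0,0,0,-0.6,0,0,0,0,0,0,-0.6,0,0,0,0])

```text
clock: 30.4
eef_pos: [572.2, -183.5, 53.4]
tool_rot: [-3.141, 0.001, 1.511]
force: [-0.6, -2.4, -0.5]
width: 21.0
gripper_force: 62.4
```

Emit:
step_arm(commands=[0,0,-0.5,0,0,0,0,0,0,-1,0,0,0,0,0,0,-1.5,0,0,0,0,0,0,-2.5,0,0,0,0,0,0,-5,0,0,0,0,0,0,-9,0,0,0,0,0,0,-11,0,0,0,0,0,0,-11,0,0,0,0])

```text
clock: 31.2
eef_pos: [575.3, -182.9, 167.2]
tool_rot: [3.134, 0.001, 1.512]
force: [1.4, 0.6, -1.5]
width: 21.5
gripper_force: 62.3
```

```bash
python3 go.py 585,60,200,99 569.4,286,195,99.1; python3 blk.py yellow 51 571 -181; python3 blk.py green 85 569 288
```

```text
now 31.2 [ 575.3 -182.9  204.7] [1.7956e+02 5.0000e-02 8.6640e+01] q [ 0.53  0.61 -0.42  1.68  0.31  0.9  -0.08] F [ 1.4  0.6 -1.5] w 21.5
585,60,200,99 -> [24.3  -0.46  0.45] [ 0.008  0.002 -0.216] rows 4.861821829695079 1.4401300371205492
569.4,286,195,99.1 -> [46.77 -3.35  0.91] [ 0.008  0.002 -0.218] rows 9.379838790453633 1.4517639494417243
scene 34 [238.  287.4] zmed 52.5 [ 536.3 -184.2] [31.5  7.1] 87.5
scene 39 [256.4 306.6] zmed 53.4 [ 606.4 -186.7] [34.5  7.4] 85.8
top 26 [406.1 226.9] zmed 52.9 [ 607.9 -180.2] [23.6  5.3] 89.0
top 44 [407.  253.6] zmed 51.9 [ 538.1 -183.1] [34.   7.9] 89.0
scene 23 [365.5 169. ] zmed 85.7 [532.7 282.7] [ 5.7 33.6] 11.5
scene 25 [387.  181.5] zmed 85.4 [601.  292.9] [ 5.6 34.4] 8.8
top 32 [222.9 230.6] zmed 85.1 [602.5 294.3] [ 5.9 34.1] 7.2
top 29 [227.  257.1] zmed 85.1 [534.4 282.6] [ 5.3 31.9] 9.4
```

Emit:
step_arm(commands=[5,-0.3,0,0,0,-0.03,0,10,-0.7,0,0,0,-0.06,0,15,-1,0,0,0,-0.1,0,20,-1.3,0,0,0,-0.13,0,25,-1.7,0,0,0,-0.16,0,30,-2,0,0,0,-0.19,0,35,-2.3,0,0,0,-0.218,0,40,-2.7,0,0,0,-0.218,0,44,-2.9,0,0,0,-0.218,0,47,-3.1,0,0,0,-0.218,0])

```text
clock: 32.4
eef_pos: [567.3, 291.8, 161.5]
tool_rot: [-3.139, -0.001, 1.733]
force: [-0.7, 0.9, -2.0]
width: 21.1
gripper_force: 62.3
```

Emit:
step_arm(commands=[0,0,0,0,0,0,0,0,0,0,0,0,0,0,0,0,0,0,0,0,0])

```text
clock: 32.7
eef_pos: [569.0, 285.9, 161.8]
tool_rot: [-3.14, 0.002, 1.728]
force: [-0.4, -0.4, -0.8]
width: 21.3
gripper_force: 62.3
```

```bash
python3 go.py 568.5,287.4,140,99.1
```

```text
now 32.7 [569.  285.9 199.3] [-1.7989e+02  1.2000e-01  9.9030e+01] q [-0.24  0.68 -0.46  1.58  0.34  0.97 -0.65] F [-0.4 -0.4 -0.8] w 21.3
568.5,287.4,140,99.1 -> [ 0.17 -0.02  5.93] [-0.002  0.002 -0.001] rows 1.1863933125368809 0.021009173823125737
```

Emit:
step_arm(commands=[0.1,0,2,0,0,0,0,0.1,0,4,0,0,0,0,0.1,0,5.8,0,0,0,0,0.1,0,5.8,0,0,0,0,0.1,0,5.8,0,0,0,0])

```text
clock: 33.2
eef_pos: [569.4, 287.6, 105.0]
tool_rot: [-3.141, 0.001, 1.728]
force: [-0.4, -0.1, -1.8]
width: 21.5
gripper_force: 62.3
```

```bash
python3 go.py 568.5,287.4,118.7,99.1
```

```text
now 33.2 [569.4 287.6 142.5] [-1.7997e+02  4.0000e-02  9.9010e+01] q [-0.26  0.74 -0.43  1.63  0.38  0.86 -0.69] F [-0.4 -0.1 -1.8] w 21.5
568.5,287.4,118.7,99.1 -> [-0.   -0.09  2.38] [-0.001  0.001 -0.002] rows 0.4768455470052654 0.011840066979647892
```

Emit:
step_arm(commands=[0,-0.1,0.4,0,0,0,0,0,-0.1,0.8,0,0,0,0,0,-0.1,1.2,0,0,0,0,0,-0.1,1.4,0,0,0,0,0,-0.1,1.4,0,0,0,0])

```text
clock: 33.7
eef_pos: [568.0, 288.3, 90.7]
tool_rot: [-3.141, 0.001, 1.73]
force: [0.1, -1.8, -2.8]
width: 21.4
gripper_force: 62.4
```

Emit:
step_arm(commands=[0,0,0.3,0,0,0,0,0,0,0.6,0,0,0,0,0,0,0.8,0,0,0,0,0,0,0.9,0,0,0,0,0,0,0.9,0,0,0,0])

```text
clock: 34.2
eef_pos: [568.0, 288.3, 81.7]
tool_rot: [-3.141, 0.001, 1.73]
force: [0.3, -1.6, -2.3]
width: 20.9
gripper_force: 62.4
```

Emit:
step_arm(commands=[0,0,0.1,0,0,0,0,0,0,0.2,0,0,0,0,0,0,0.2,0,0,0,0])

```text
clock: 34.5
eef_pos: [568.2, 288.4, 81.2]
tool_rot: [3.141, 0.001, 1.73]
force: [-1.7, -3.9, 7.0]
width: 21.3
gripper_force: 63.3
```

Seated at the same height as before; screw in.

Emit:
step_arm(commands=[0,0,-0.1,0,0,0.14,0,0,0,-0.1,0,0,0.28,0,0,0,-0.1,0,0,0.42,0,0,0,-0.1,0,0,0.56,0,0,0,-0.1,0,0,0.7,0,0,0,-0.1,0,0,0.84,0])

```text
clock: 35.1
eef_pos: [566.6, 289.1, 81.2]
tool_rot: [-3.14, 0.001, 0.885]
force: [-2.8, -2.2, 1.5]
width: 21.1
gripper_force: 62.9
```

Emit:
step_arm(commands=[0,0,0,0,0,0.13,0,0,0,0,0,0,0.26,0,0,0,0,0,0,0.39,0,0,0,0,0,0,0.52,0,0,0,0,0,0,0.65,0,0,0,0,0,0,0.75,0,0,0,0,0,0,0.75,0])

```text
clock: 35.8
eef_pos: [567.4, 290.4, 81.2]
tool_rot: [-3.14, -0.0, 0.141]
force: [-0.3, 0.2, 0.4]
width: 20.9
gripper_force: 62.7
```

Emit:
step_arm(commands=[0,0,-0.5,0,0,0,0,0,0,-1,0,0,0,0,0,0,-1.5,0,0,0,0,0,0,-2,0,0,0,0,0,0,-2.5,0,0,0,0])

```text
clock: 36.3
eef_pos: [567.8, 288.9, 106.3]
tool_rot: [-3.141, 0.0, 0.14]
force: [0.0, 1.2, -6.6]
width: 21.0
gripper_force: 61.6
```

Emit:
step_arm(commands=[0,0,-1,0,0,0,0,0,0,-2,0,0,0,0,0,0,-3,0,0,0,0,0,0,-4,0,0,0,0,0,0,-5,0,0,0,0,0,0,-5.5,0,0,0,0,0,0,-5.5,0,0,0,0])

```text
clock: 37.0
eef_pos: [568.7, 289.0, 162.1]
tool_rot: [-3.141, -0.002, 0.14]
force: [0.5, -0.4, -5.3]
width: 21.2
gripper_force: 61.9
```

```bash
python3 go.py 550,80,200,87 506,-157,199,87
```

```text
now 37.0 [568.7 289.  199.6] [-1.7997e+02 -1.0000e-01  8.0000e+00] q [-0.53  0.64  0.03  1.59 -0.02  0.91 -1.93] F [ 0.5 -0.4 -5.3] w 21.2
550,80,200,87 -> [-4.76 20.44 -0.06] [ 1.000e-03 -2.000e-03 -1.379e+00] rows 4.196788544857495 9.196504183676963
506,-157,199,87 -> [-1.242e+01  4.329e+01  1.000e-02] [ 1.000e-03 -2.000e-03 -1.379e+00] rows 9.00778462095154 9.196504183676963
```

Emit:
step_arm(commands=[-0.6,2,0,0,0,0,0,-1.7,6,0,0,0,-0.14,0,-3,10.5,0,0,0,-0.28,0,-4.3,15,0,0,0,-0.42,0,-5.6,19.5,0,0,0,-0.56,0,-6.9,24,0,0,0,-0.7,0,-8.2,28.5,0,0,0,-0.84,0,-9.5,33,0,0,0,-0.98,0,-10.6,37,0,0,0,-1.12,0,-11.5,40,0,0,0,-1.25,0])

```text
clock: 38.0
eef_pos: [508.8, -127.4, 160.8]
tool_rot: [-3.141, 0.002, 1.392]
force: [0.1, -1.3, -6.2]
width: 21.0
gripper_force: 61.8
```

```bash
python3 go.py 506.2,-156.7,199,85.5
```

```text
now 38.0 [ 508.8 -127.4  198.3] [-1.7997e+02  1.0000e-01  7.9750e+01] q [ 0.42  0.51 -0.34  1.9   0.24  0.78 -0.23] F [ 0.1 -1.3 -6.2] w 21.0
506.2,-156.7,199,85.5 -> [-2.93  0.27 -0.07] [-0.001  0.002 -0.1  ] rows 0.589177660431712 0.6692820306117975
```

Emit:
step_arm(commands=[-2,0.2,0,0,0,-0.1,0,-2.9,0.3,0,0,0,-0.1,0,-2.9,0.3,0,0,0,-0.1,0,-2.9,0.3,0,0,0,-0.1,0,-2.9,0.3,0,0,0,-0.1,0])

```text
clock: 38.5
eef_pos: [508.1, -150.1, 161.1]
tool_rot: [3.141, -0.001, 1.492]
force: [0.0, 0.9, -5.1]
width: 21.0
gripper_force: 61.8
```

Emit:
step_arm(commands=[0,0,2,0,0,0,0,0,0,4,0,0,0,0,0,0,6,0,0,0,0,0,0,8,0,0,0,0,0,0,9.5,0,0,0,0,0,0,9.8,0,0,0,0,0,0,9.8,0,0,0,0])

```text
clock: 39.2
eef_pos: [507.9, -151.1, 62.9]
tool_rot: [-3.141, -0.0, 1.491]
force: [0.1, -0.2, -5.8]
width: 21.3
gripper_force: 61.7
```

```bash
python3 go.py 506.2,-156.7,86,85.5; python3 blk.py green 65 506 -157; python3 blk.py yellow 51 571 -181
```

```text
now 39.2 [ 507.9 -151.1  100.4] [-1.7997e+02 -3.0000e-02  8.5450e+01] q [ 0.43  0.66 -0.29  1.96  0.34  0.56 -0.17] F [ 0.1 -0.2 -5.8] w 21.3
506.2,-156.7,86,85.5 -> [-0.57 -0.12  1.44] [-0.001 -0.    -0.001] rows 0.3104981438827614 0.007826938007134882
scene 15 [254.5 264.7] zmed 65.8 [ 525.2 -118.6] [ 5.1 17.3] 75.5
top 32 [383.1 261.1] zmed 66.5 [ 518.7 -117.3] [ 5.6 32.7] 74.4
scene 10 [243.6 283.1] zmed 51.2 [ 537.2 -167.8] [5.6 9. ] 4.4
scene 38 [256.6 306.5] zmed 51.9 [ 606.4 -186.5] [34.3  7.2] 86.5
top 35 [407.7 227. ] zmed 51.3 [ 607.8 -185.4] [34.1  5.3] 89.0
```

Green is at yaw ~75°, lagging within the play. I'll turn it about 11° further, shift it, and re-measure.

Emit:
step_arm(commands=[-0.3,-0.2,0,0,0,-0.07,0,-0.55,-0.3,0,0,0,-0.14,0,-0.55,-0.3,0,0,0,-0.2,0,-0.55,-0.3,0,0,0,-0.2,0,-0.55,-0.3,0,0,0,-0.2,0])

```text
clock: 39.9
eef_pos: [504.6, -157.8, 63.5]
tool_rot: [3.141, 0.0, 1.688]
force: [-0.2, -0.3, -5.8]
width: 21.1
gripper_force: 61.7
```

```bash
python3 go.py; python3 blk.py green 65 506 -157
```

```text
now 39.9 [ 504.6 -157.8  101. ] [1.7994e+02 1.0000e-02 9.6720e+01] q [ 0.48  0.67 -0.35  1.97  0.4   0.57 -0.02] F [-0.2 -0.3 -5.8] w 21.1
scene 13 [251.4 263.8] zmed 67.1 [ 517.6 -122.4] [ 5.4 11.9] 88.5
scene 14 [225.1 276.3] zmed 66.5 [ 497.8 -190.2] [ 5.  24.9] 84.9
top 31 [385.3 265.4] zmed 66.1 [ 507.1 -121.9] [ 5.2 33.5] 88.3
```

Emit:
step_arm(commands=[0.1,0.1,0.4,0,0,0,0,0.1,0.1,0.8,0,0,0,0,0.1,0.1,1.2,0,0,0,0,0.1,0.1,1.5,0,0,0,0,0.1,0.1,1.7,0,0,0,0,0.1,0.1,1.7,0,0,0,0])

```text
clock: 40.6
eef_pos: [505.1, -156.5, 47.1]
tool_rot: [-3.142, 0.001, 1.69]
force: [-2.7, 0.4, 7.0]
width: 21.4
gripper_force: 63.3
```

```bash
python3 go.py; python3 blk.py green 51 506 -157
```

```text
now 40.6 [ 505.1 -156.5   84.6] [-1.800e+02  5.000e-02  9.682e+01] q [ 0.47  0.69 -0.33  1.97  0.42  0.54 -0.04] F [-2.7  0.4  7. ] w 21.4
scene 9 [252.4 265.8] zmed 49.1 [ 517.2 -120.8] [5.4 8.1] 88.5
scene 10 [224.5 276.3] zmed 50.9 [ 491.3 -189.3] [ 4.8 14.7] 79.3
top 35 [384.1 266.8] zmed 51.1 [ 505.2 -120.8] [ 5.2 33.9] 88.4
```

Emit:
step_arm(commands=[0,0,-0.15,0,0,-0.14,0,0,0,-0.15,0,0,-0.28,0,0,0,-0.15,0,0,-0.42,0,0,0,-0.15,0,0,-0.56,0,0,0,-0.15,0,0,-0.7,0,0,0,-0.15,0,0,-0.8,0,0,0,-0.15,0,0,-0.8,0])

```text
clock: 41.4
eef_pos: [505.6, -156.8, 47.7]
tool_rot: [3.141, 0.001, 2.489]
force: [0.2, 0.1, -1.8]
width: 21.3
gripper_force: 62.3
```

Emit:
step_arm(commands=[0,0,0,0,0,-0.13,0,0,0,0,0,0,-0.26,0,0,0,0,0,0,-0.39,0,0,0,0,0,0,-0.52,0,0,0,0,0,0,-0.6,0,0,0,0,0,0,-0.6,0])

```text
clock: 42.0
eef_pos: [505.4, -156.7, 47.6]
tool_rot: [3.141, 0.001, 3.087]
force: [0.2, 0.6, -1.8]
width: 21.5
gripper_force: 62.3
```

```bash
python3 go.py; python3 blk.py green 51 506 -157
```

```text
now 42.0 [ 505.4 -156.7   85.1] [1.7999e+02 3.0000e-02 1.7689e+02] q [ 0.7   0.78 -0.71  1.97  0.79  0.7   1.01] F [ 0.2  0.6 -1.8] w 21.5
scene 31 [249.  262.5] zmed 52.5 [ 504.7 -120.5] [ 5.5 33.2] 88.5
top 12 [383.9 270.8] zmed 51.9 [ 493.5 -120.5] [ 5.2 10.4] 88.4
```

Emit:
step_arm(commands=[0,0,-0.2,0,0,0,0,0,0,-0.4,0,0,0,0,0,0,-0.6,0,0,0,0,0,0,-0.6,0,0,0,0])

```text
clock: 42.5
eef_pos: [505.3, -156.5, 54.0]
tool_rot: [-3.141, 0.001, 3.089]
force: [0.5, 0.8, -1.4]
width: 21.4
gripper_force: 62.3
```

```bash
python3 blk.py green 51 506 -157
```

```text
scene 30 [249.2 262.6] zmed 52.1 [ 504.7 -120.5] [ 5.5 33.2] 88.5
top 13 [384.  270.7] zmed 52.1 [ 493.5 -120.5] [ 5.2 10.4] 88.4
```

Emit:
step_arm(commands=[0,0,-0.5,0,0,0,0,0,0,-1.2,0,0,0,0,0,0,-2,0,0,0,0,0,0,-4,0,0,0,0,0,0,-8,0,0,0,0,0,0,-11,0,0,0,0,0,0,-11,0,0,0,0,0,0,-11,0,0,0,0])

```text
clock: 43.4
eef_pos: [504.8, -156.9, 164.2]
tool_rot: [-3.141, 0.001, 3.089]
force: [-0.5, 0.2, -2.5]
width: 21.0
gripper_force: 62.4
```

```bash
python3 go.py 474.2,-384.5,195,95; python3 blk.py green 51 506 -157;python3 blk.py yellow 51 571 -181
```

```text
now 43.4 [ 504.8 -156.9  201.7] [-1.7994e+02  3.0000e-02  1.7701e+02] q [ 0.81  0.62 -0.87  1.87  0.59  0.92  1.18] F [-0.5  0.2 -2.5] w 21.0
474.2,-384.5,195,95 -> [  1.87 -22.89   0.69] [-0.000e+00  1.000e-03  1.431e+00] rows 4.594878731322559 9.546943013269356
scene 32 [249.2 262.7] zmed 52.4 [ 504.7 -120.5] [ 5.5 33.2] 88.5
scene 14 [229.8 282.1] zmed 51.6 [ 510.7 -190.2] [ 5.2 13.5] 89.6
top 28 [383.9 267.7] zmed 51.7 [ 505.2 -120.8] [ 5.2 33.9] 88.4
scene 43 [238.8 286.6] zmed 51.6 [ 536.4 -181.7] [37.   7.5] 85.7
scene 38 [256.6 306.5] zmed 52.7 [ 606.4 -186.5] [34.3  7.2] 86.5
top 36 [407.8 227. ] zmed 52.3 [ 607.8 -185.4] [34.1  5.3] 89.0
```

Emit:
step_arm(commands=[0.2,-2.5,0,0,0,0.14,0,0.4,-5,0,0,0,0.28,0,0.7,-8,0,0,0,0.42,0,0.9,-11,0,0,0,0.56,0,1.1,-14,0,0,0,0.7,0,1.4,-17,0,0,0,0.84,0,1.6,-20,0,0,0,0.98,0,1.8,-22,0,0,0,1.12,0,1.9,-22.9,0,0,0,1.26,0,1.9,-22.9,0,0,0,1.4,0])

```text
clock: 44.6
eef_pos: [472.6, -386.1, 161.9]
tool_rot: [-3.139, -0.001, 1.681]
force: [0.8, -0.3, -1.5]
width: 21.9
gripper_force: 62.3
```

Emit:
step_arm(commands=[0,0,0,0,0,0.03,0,0,0,0,0,0,0.03,0,0,0,0,0,0,0.03,0])

```text
clock: 44.9
eef_pos: [474.3, -383.5, 163.1]
tool_rot: [-3.141, -0.001, 1.663]
force: [-0.5, -0.3, -1.2]
width: 21.7
gripper_force: 62.3
```

```bash
python3 go.py 474.2,-384.5,85,95;  python3 - <<'E'
from h import *
d=grab('scene'); s=ctrl.read_state(); p=s['eef_pos']+[0,0,37.5-48.7]
q=proj(d,[p+[0,0,17.5],p+[0,2.5,17.5],[474.3,-382,22]]).round(1); print(q)
x,y=q.mean(0).astype(int); print(x-40,y-40); save(d,'s9',(x-40,y-40,x+40,y+40),7)
E
```

```text
now 44.9 [ 474.3 -383.5  200.6] [-1.7997e+02 -5.0000e-02  9.5290e+01] q [ 0.92  0.64 -0.47  1.66  0.34  0.93  0.42] F [-0.5 -0.3 -1.2] w 21.7
474.2,-384.5,85,95 -> [-1.100e-01 -1.000e-02  1.156e+01] [-0.001 -0.001  0.005] rows 2.311709844159766 0.034227759980653055
[[142.4 307.1]
 [143.4 306.4]
 [160.8 328.8]]
108 274
```

View pics/s9.png

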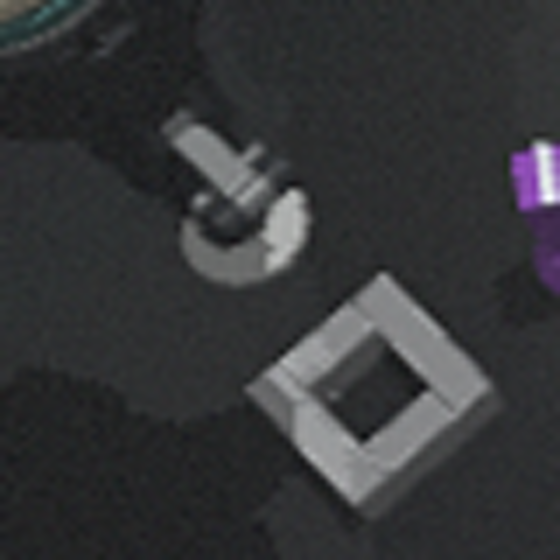

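Emit:
step_arm(commands=[-0.1,0,4,0,0,0,0,-0.1,0,8,0,0,0,0,-0.1,0,11,0,0,0,0,-0.1,0,12,0,0,0,0,-0.1,0,12,0,0,0,0,-0.1,0,12,0,0,0,0])

```text
clock: 45.55
eef_pos: [475.5, -385.7, 44.8]
tool_rot: [3.14, 0.001, 1.66]
force: [-0.3, -0.1, -2.1]
width: 21.4
gripper_force: 62.4
```

```bash
python3 go.py 474.2,-384.5,55.7,95
```

```text
now 45.55 [ 475.5 -385.7   82.3] [1.7989e+02 7.0000e-02 9.5130e+01] q [ 0.88  0.79 -0.39  1.74  0.44  0.7   0.34] F [-0.3 -0.1 -2.1] w 21.4
474.2,-384.5,55.7,95 -> [ 0.13 -0.13  2.66] [0.002 0.001 0.002] rows 0.5333407940887812 0.02154892962675771
```

Emit:
step_arm(commands=[0.1,-0.1,0.5,0,0,0,0,0.1,-0.1,1,0,0,0,0,0.1,-0.1,1.5,0,0,0,0,0.1,-0.1,1.8,0,0,0,0,0.1,-0.1,1.8,0,0,0,0])

```text
clock: 46.05
eef_pos: [472.9, -384.2, 25.0]
tool_rot: [-3.141, -0.0, 1.66]
force: [-0.4, 0.3, -0.6]
width: 21.2
gripper_force: 62.3
```

Emit:
step_arm(commands=[0,0,0.3,0,0,0,0,0,0,0.5,0,0,0,0,0,0,0.7,0,0,0,0,0,0,0.9,0,0,0,0,0,0,0.9,0,0,0,0])

```text
clock: 46.55
eef_pos: [473.4, -384.4, 18.1]
tool_rot: [-3.141, 0.001, 1.66]
force: [-2.6, 1.5, 10.3]
width: 21.2
gripper_force: 63.9
```

Seated at reported z = 18. Release, rise and back away.

Emit:
step_arm(commands=[0,0,-0.15,0,0,0,0.3,0,0,-0.15,0,0,0,0.6,0,0,-0.15,0,0,0,1,0,0,-0.15,0,0,0,1,0,0,-0.15,0,0,0,1,0,0,-0.15,0,0,0,1,0,0,-0.15,0,0,0,1])

```text
clock: 47.25
eef_pos: [473.2, -384.3, 17.9]
tool_rot: [-3.142, -0.0, 1.66]
force: [0.4, 0.6, -0.4]
width: 85.6
gripper_force: 0.0
```

Emit:
step_arm(commands=[0,0,-3,0,0,0,1,0,0,-7,0,0,0,1,0,0,-12,0,0,0,1,0,0,-16,0,0,0,1,-4,-2,-16,0,0,0,1,-9,-4,-16,0,0,0,1,-14,-6,-16,0,0,0,1,-18,-8,-16,0,0,0,1,-20,-9,-16,0,0,0,1,-20,-9,-16,0,0,0,1])

```text
clock: 48.25
eef_pos: [396.7, -596.8, 176.9]
tool_rot: [-3.139, 0.002, 1.652]
force: [-0.0, -0.2, -0.8]
width: 85.2
gripper_force: 0.0
```

```bash
python3 go.py; python3 blk.py green 51 506 -157;python3 blk.py yellow 51 571 -181; python3 ball.py
python3 - <<'E'
from h import *
d=load('scene'); t=grab('top'); print(proj(d,[[474.3,-382,97],[474.3,-382,22]]))
a=cv2.resize(d['image'][220:360,130:330,::-1],None,fx=4,fy=4)[:,:800]; cv2.imwrite('pics/f1.png',a)
cv2.imwrite('pics/f2.png',cv2.resize(t['image'][130:300,200:520,::-1],None,fx=2.5,fy=2.5))
E
```

```text
now 48.25 [ 396.7 -596.8  214.4] [-1.7984e+02  1.2000e-01  9.4640e+01] q [ 1.18  0.78 -0.46  1.31  0.36  1.13  0.76] F [-0.  -0.2 -0.8] w 85.2
scene 31 [249.3 262.7] zmed 51.9 [ 504.7 -120.5] [ 5.5 33.2] 88.5
scene 31 [227.3 279.3] zmed 52.0 [ 500.9 -189.3] [ 5.6 33.2] 86.0
top 35 [384.1 266.8] zmed 51.7 [ 505.2 -120.8] [ 5.2 33.9] 88.4
top 26 [410.5 267. ] zmed 51.8 [ 502.7 -189.7] [ 2.6 31.3] 88.1
scene 41 [238.8 286.7] zmed 52.8 [ 536.4 -181.6] [36.8  7.5] 85.7
scene 7 [243.9 300.4] zmed 50.4 [ 571.1 -197. ] [ 3.2 12.9] 72.8
scene 38 [256.6 306.5] zmed 51.5 [ 606.4 -186.5] [34.3  7.2] 86.5
top 33 [407.8 227. ] zmed 51.7 [ 607.8 -185.4] [34.1  5.3] 89.0
top 42 [402.3 239.8] zmed 51.3 [ 575.  -169.9] [10.5 23.9] 88.1
top 39 [412.5 240.4] zmed 50.9 [ 572.  -197.3] [ 7.9 23.8] 88.0
top 39 [407.  253.7] zmed 52.0 [ 537.4 -181.7] [31.9  7.5] 82.7
top 39 [397.4 261.5] zmed 51.7 [ 517.6 -156.4] [23.5  7.8] 89.0
58 [508.3 249.3 124.5]
[[152.24696607 318.15093967]
 [160.75668186 328.82874418]]
```

View pics/f1.png

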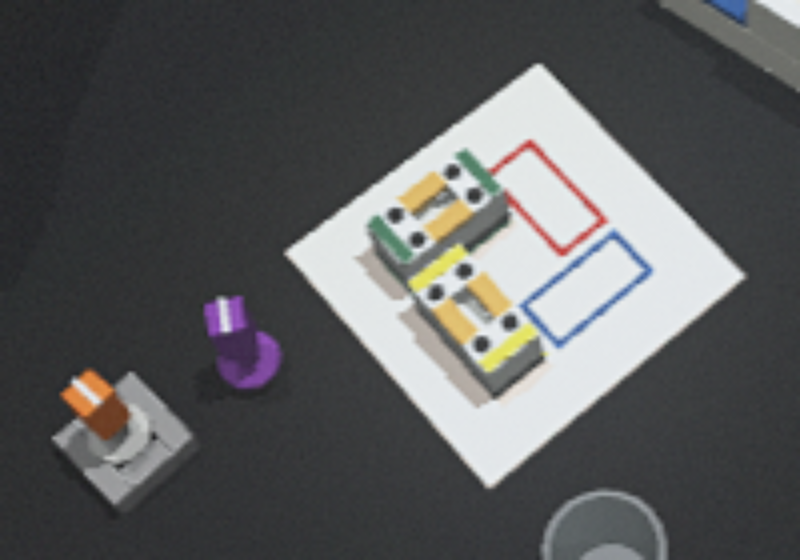

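Scene view: the orange puller hangs upright in its rest, with its handle at px (152,318) exactly as at the start. Green and yellow sit flat in their outlines, about 3 mm off centre. One last lever check from the top camera before handing in.

Run:
```python
from h import *
for n,b in(('top',None),('scene',None)):
    d=load(n); hsv=cv2.cvtColor(d['image'],cv2.COLOR_RGB2HSV); C=cloud(d)
    red=((hsv[...,0]<8)|(hsv[...,0]>172))&(hsv[...,1]>130)&(hsv[...,2]>60)&(C[...,2]>95)&(C[...,1]>150)&(C[...,1]<350)&(C[...,0]<600)
    v,u=np.nonzero(red); c=[(u.min()+u.max())/2,(v.min()+v.max())/2]; print(n,red.sum(),c,onz(d,[c],116).round(1), C[red].mean(0).round(1))
```

```text
top 73 [np.float64(236.5), np.float64(267.0)] [[507.1 252.7 116. ]] [506.5 250.7 126.5]
scene 62 [np.float64(351.5), np.float64(162.0)] [[504.3 254.2 116. ]] [508.6 249.1 123.9]
```

Run:
```python
from h import *
for n,box in(('top',(225,255,250,300)),('scene',(325,140,365,175))):
    d=load(n); c=[]
    for im in (cv2.cvtColor(cv2.imread(f'pics/{n}0.png'),cv2.COLOR_BGR2RGB),d['image']):
        s=im[box[1]:box[3],box[0]:box[2]].astype(float); w=np.clip(s[...,0]-1.6*np.maximum(s[...,1],s[...,2])-10,0,60)
        v,u=np.mgrid[box[1]:box[3],box[0]:box[2]]; p=[(w*u).sum()/w.sum(),(w*v).sum()/w.sum()]
        c.append(onz(d,[p],116)[0]); print(n,np.round(p,2),c[-1].round(1))
    e=(c[1]-c[0])[:2]; D=np.hypot(*e); print('disp',e.round(1),D, 'joint est',.5+np.arcsin(np.clip((D-24)/50,-1,1)))
```

```text
top [239.03 283.61] [465.8 246.3 116. ]
top [236.38 267.03] [507.  252.9 116. ]
disp [41.2  6.6] 41.682858179697284 joint est 0.861478064237029
scene [338.58 153.79] [461.1 249.7 116. ]
scene [351.74 161.76] [504.2 255.3 116. ]
disp [43.1  5.6] 43.43219083118309 joint est 0.899159243365136
```

Both cameras put the lever at about 0.86–0.92 rad, and it was driven against its stop with ~20 N. Handing in.

```bash
python3 -c "
from cell import ctrl; print(ctrl.finish_job())"
```

```text
the job is handed in; nothing more can be done
None
```

I handed the job in at about 48 s of the 210 s allowed; no verdict came back. The cameras put the lever at about 0.86–0.92 rad (limit 0.8), the only two blocks present (yellow and green) flat on their outlines about 3 mm off centre (limit 9 mm), the puller upright in its rest, and nothing touched the bottle, beaker or tip box.

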